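# Hang the pen holder back on the desk rail

### The arm

A 7-joint arm with a two-finger parallel gripper is mounted at the origin on the work surface. World frame = base frame: x ahead of the robot, y to its left, z up, the work surface at z = 0. Lengths are in m, angles in rad, forces in N, time in s.
With the tool pointing down it reaches from about 0.425 to 0.925 m from the base axis. Payload 6.8 kg.
Tool frame: the origin (TCP) lies on the centre line of the jaws, within the pads' length; the fingertips stand 22 mm ahead of it and the grasp point (between the pads) lies 3 mm ahead of it (ctrl.finger_overhang is the y of the fingertips in the tool frame, in m); y points along the fingers, x is the direction in which the jaws open and shut, and the axes are right-handed (so a half turn about y gives the same grasp; the last joint's range is limited). The gripper opens to 85 mm and grips with 20 to 120 N. Pads are 22 mm wide; open, the fingers measure 114 mm over their backs; the gripper's body (76 mm by 85 mm) begins 54 mm behind the grasp point. The pads swing forward as they close: fully open they stand 13 mm farther back than shut.
Start: joints at [-1.354, 0.477, 0.022, 1.555, -0.011, 1.109, -0.083], TCP at [0.215, 0.64, 0.253] pointing down, gripper open.
Joint ranges: [-2.96, 2.96], [-0.34, 2.1], [-1.41, 1.46], [0.24, 2.44], [-1.37, 4.51], [0.17, 1.92], [-2.96, 2.96]. Speed limits (rad/s): [2.39, 2.39, 3.14, 3.14, 3.14, 3.14, 3.14].

### API

Orientations are given as a unit quaternion [x, y, z, w].
In Python, from workcell import ctrl gives the robot as it stands.
- The arm moves only by the tool send_rows, never from a script. Its argument "deltas" is a list of rows, each a list of 7 numbers: the shift along the tool's x, y, z in units of 0.4 m (1.0 is 0.4 m), then the turn, a rotation vector about the tool's x, y, z in units of 1.5 rad (1.0 is 1.5 rad), then the opening, from -1 (shut) to 1 (fully open). In form: [[x, y, z, wx, wy, wz, jaw], ...]. A call has 1 to 10 rows; each row shifts and turns the pose as measured when the row begins, along the tool's axes as they then stand; what a row does not reach is not made up. A row lasts 1/12 s, in which the tool goes at most 41.7 mm and 7.16 degrees, less where a joint would pass 70% of its speed; a pose out of reach is approached as far as the arm can. A call with a number of a shift or a turn outside -1 to 1 is refused whole. A call with a gripper value outside its range is refused whole. The fingers move at their own pace and stop on an object; the grip force is fixed at half the most. Time passes only in rows, so rows that do not move let the fingers close. It gives the time, the measured TCP pose, the force and the opening at its end, in the units of the state.
- ctrl.get_state(): the state, without advancing time (a new reading comes with each control period).
- ctrl.get_image(name): name is "scene" or "top" or "wrist"; returns a dict with "img" (420x560x3 uint8, red, green, blue), "fx", "fy", "cx", "cy" (pixels), "position" and "orientation" of the camera in the world; the wrist camera has in their place "T_tool_cam" (4x4, takes a point from camera to tool coordinates, whose origin is the TCP and whose axes are the tool frame's). Camera axes: x right, y up, looking along -z (the intrinsics and any distortion apply to the point x, -y, -z); pixel columns grow to the right and rows downward; lengths in m; the calibration is good to about 2 mm. A picture is of the moment at which its call begins: read the wrist's pose just before it. There is no depth.
- ctrl.sign_off(): hands the job in, once; it reports no verdict.
Trained networks look in the newest picture that a camera, given by its name, has taken for a name from the list of things; names that differ only in an ending like _2 or _b are one class to them, and where a whole thing is asked for, a point or a joint stands for the part that bears it (a point fixed in the world has none). Each returns a list of dicts, best first, with "p" (0 to 1); they miss things now and then, are a little off and sometimes report something else, mostly with a low value. They report only what shows in the picture. A call takes as long as a camera call. They do not tell look-alikes from the thing itself.
- ctrl.search_frame(camera, query): "uv" ([column, row] in pixels, amid what is visible of it).
- ctrl.cut_out(camera, query): "pixels" (420x560 bool, what is visible of it) and "uv" ([column, row] in pixels, amid what is visible of it).
- ctrl.tip_of(camera, query): "uv" ([column, row] in pixels: a listed point, or the origin of a listed thing).
The state is a dict: "clock": time; "joint_positions": joint angles; "joint_vel": joint speeds; "joint_efforts": joint torques, N m; "eef_pos": TCP position; "tcp_rot": TCP orientation; "ft_force": force on the tool from outside, world axes, zero at the start; "ft_torque": the same for the moment, N m; "grip_width": finger opening in m.
Only numpy, scipy, OpenCV 4.12 (cv2) and the standard library are available. Lean on these libraries where they do the work, as an engineer would, in place of code of your own. Each camera call takes 0.05 s, during which the arm holds its last target.

### The job

Hang the empty pen holder that stands on the desk back on the upper bar of the desk rail, in the gap between the two organisers already hanging there and with its cup on the same side as theirs. Hook it fully over the bar so that it hangs straight, set it down rather than drop it, and let go. Do not knock off or push aside the two organisers, and leave the mug, the mouse and the screwdriver where they are.

Things in the scene. Friction and masses are not known exactly. Their poses are not given: they have to be found in the camera images.
- holder: The loose pen holder to hang: white plastic, empty, 160 g, upright on the desk; the only one with a grip tab on top. Origin level with its underside, straight below the tab. z up, y along the bar it hangs on, -x to its cup, +x to its hook's free lip. Open square cup: 56 mm wide along y, x = -8 to -62 mm, 80 mm high. Its weight lies about 25 mm to the -x side.
- holder_cup (a point): Centre of the holder's cup, 35 mm to the -x side of the tab and 40 mm above the underside; axes as holder.
- holder_tab (a point): Centre of the holder's upright grip tab, 136 mm above its underside; axes as holder. The tab is 10 mm thick (x), 26 mm wide (y), 42 mm high and is easily gripped from above, best across its 10 mm thickness.
- holder_hook (a point): Centre of the roof of the holder's hook, which rests on the bar's top: 26 mm below holder_tab, 110 mm above the underside; same axes. A channel open downwards, 24 mm wide along y, between the upright back strap (inner face at x = -8 mm, running down into the cup's back) and a slanted lip (inner face at x = +6 mm at the roof, +14 mm at its lower end 25 mm below the roof).
- rail_top (a point): Middle of the upper bar's top edge, 140 mm above the desk. Fixed black rail; y along the bar, -x the side where cups hang. Bar 8 mm thick, 18 high, 400 long; posts at y = +-205 mm, 145 high. A lower bar behind the cups has its front face at x = -8 mm, 71 to 89 mm below; so lower the holder with its hook's centre about 3 mm to the -x side of the bar's middle.
- bin_hook (a point): Centre of the roof of the hook of the hanging square bin with pens, on the bar's top. Loose, white, same kind of hook, no tab; axes as the holder's. Its cup is 60 mm wide along y (30 mm either side of this point), x = -8 to -62 mm, 110 to 30 mm below this point; the pens end up to 12 mm above it. It hangs at either side of the gap.
- cup_hook (a point): The same point of the hanging round cup with a steel ruler, at the gap's other side. Loose, same hook, no tab. 60 mm across at the rim, axis 38 mm to the -x side, 110 to 30 mm below this point; the ruler ends 10 mm above it. The two hook points are 134 to 140 mm apart, so the holder midway has 9 to 12 mm free on each side.
- mug: Ceramic mug, 80 mm across, 95 mm high, upright on the desk; origin at the centre of its underside. A bystander.
- mouse: Black computer mouse, 105 x 60 x 34 mm, on the desk; origin at the centre of its underside. A bystander.
- driver: Screwdriver lying on the desk, about 0.2 m long. A bystander.
There are look-alikes about, which are no part of the job. What is shaped like the holder but pink is not meant. Leave any brown look-alike of the part that bears cup_hook alone.

How it is judged:
At the end, for the whole second after the job is handed in: Holder at rest, hook within 95 mm of both organisers' hooks, roof -4 to +6 mm from the bar's top, within 8 mm of its middle plane, upright within 10 degrees, along the bar within 11, cup on the others' side; both organisers still hooked on (within 6 mm), upright within 10 degrees (distance between holder_hook and bin_hook below 0.095 m and distance between holder_hook and cup_hook below 0.095 m and z of holder_hook in the frame of rail_top between -0.004 and 0.006 m and x of holder_hook in the frame of rail_top between -0.008 and 0.008 m and angle between each of holder_hook, bin_hook, cup_hook's own z axis and vertical below 0.17 rad and angle between the y axis of holder_hook and the y axis of rail_top, either way round below 0.2 rad and linear speed of holder below 0.05 m/s and z of bin_hook in the frame of rail_top between -0.006 and 0.006 m and z of cup_hook in the frame of rail_top between -0.006 and 0.006 m and x of holder_cup in the frame of rail_top below -0.01 m); the robot touches nothing.
It fails at once if the hanging bin or the hanging cup is pushed aside or lifted by more than 20 mm, or knocked off (distance of any of bin_hook, cup_hook from where it was at the start of the episode above 0.02 m).
It fails at once if the holder is dropped or thrown (moves faster than 0.7 m/s while not held, a fall of some 25 mm) (linear speed of holder above 0.7 m/s and contact force between the fingers and holder below 0.1 N).
It fails at once if the mug, the mouse or the screwdriver is moved by more than 30 mm (distance of any of mug, mouse, driver from where it was at the start of the episode above 0.03 m).
It also fails if it takes over 53 s, if anything falls off the work surface, if the arm or the gripper's body presses on something with over 40 N, if the wrist force passes 120 N, or if a joint passes its speed limit or range.

## Working session

There is one attempt and no reset: what is moved stays moved. The work goes in short steps, Python scripts to look and compute and a tool call to move; the robot and the scene stay as the last step left them, time stands still between calls to the robot, and variables do not carry over. Pictures are saved under pics/ and viewed, and the job is handed in when it is done.

Besides the shell and the picture viewer there is one more tool, called in YAML: its name, and indented under it one key for each argument. send_rows: Moves the arm, as the interface text tells. Its arguments: {"type":"object","properties":{"deltas":{"type":"array"}},"required":["deltas"]}

```bash
ls; mkdir -p pics
python3 - <<'E'
from workcell import ctrl
import cv2
s=ctrl.get_state(); print({k:(v if not hasattr(v,'round') else v) for k,v in s.items()}, ctrl.finger_overhang)
for n in ["scene","top","wrist"]:
    d=ctrl.get_image(n); cv2.imwrite(f"pics/{n}0.png",d["img"][:,:,::-1])
    print(n,{k:v for k,v in d.items() if k!="img"})
    for q in ["holder_tab","holder_hook","rail_top","bin_hook","cup_hook","holder"]:
        print(q,[(round(r["p"],2),[round(float(x),1) for x in r["uv"]]) for r in ctrl.tip_of(n,q)][:4])
print(ctrl.get_state()["clock"])
E
```

```text
pics
{'clock': 0.0, 'joint_positions': array([-1.35411185,  0.47778912,  0.02236018,  1.55648498, -0.01149702,
        1.10929094, -0.08311709]), 'joint_vel': array([-1.89805371e-03, -4.67921237e-04, -3.07648677e-05, -1.05210160e-03,
        1.52416843e-03,  6.66431594e-04, -3.31730061e-04]), 'joint_efforts': array([ 7.06055494e-05, -5.96455586e+01,  1.60799190e+00, -2.81196374e+01,
        1.24864373e-02,  9.17502330e-03,  1.48309891e-05]), 'eef_pos': array([0.21524022, 0.63916553, 0.25231929]), 'tcp_rot': array([ 0.57468574,  0.41208123, -0.41307505, -0.57384176]), 'ft_force': array([-0.42753208, -0.54439145,  0.5732121 ]), 'ft_torque': array([-0.02950503,  0.07212917,  0.01205253]), 'grip_width': 0.08522307600570025} 0.022
scene {'fx': 474.05236483367275, 'fy': 474.05236483367275, 'cx': 277.3013916631094, 'cy': 213.7741577344069, 'position': array([ 1.23210629, -0.43133017,  1.09444596]), 'orientation': array([0.30639417, 0.16572792, 0.44837331, 0.8231757 ])}
holder_tab [(0.8, [333.2, 169.9]), (0.66, [365.9, 175.9])]
holder_hook [(0.66, [368.2, 178.3]), (0.55, [334.1, 176.2])]
rai
[... 606 characters left out ...]
 [304.4, 187.3])]
cup_hook [(0.74, [352.0, 195.2]), (0.57, [320.2, 254.9])]
holder [(0.81, [207.7, 233.9]), (0.77, [186.0, 209.1]), (0.31, [200.1, 226.6])]
wrist {'fx': 332.7926649276564, 'fy': 332.7926649276564, 'cx': 282.47131195889074, 'cy': 218.57539236833867, 'T_tool_cam': array([[ 9.99999585e-01, -7.84206998e-04, -4.63890123e-04,
        -2.10076074e-04],
       [-1.86016224e-04,  3.22692413e-01, -9.46503868e-01,
        -1.20736599e-01],
       [ 8.91948780e-04,  9.46503561e-01,  3.22692133e-01,
         8.28609145e-02],
       [ 0.00000000e+00,  0.00000000e+00,  0.00000000e+00,
         1.00000000e+00]])}
holder_tab []
holder_hook []
rail_top []
bin_hook []
cup_hook []
holder []
1.05
```

View pics/scene0.png

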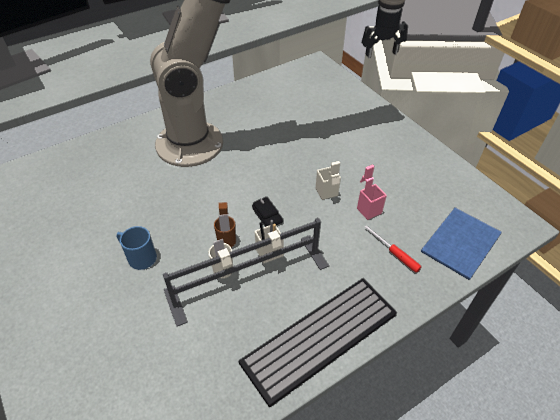

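View pics/top0.png

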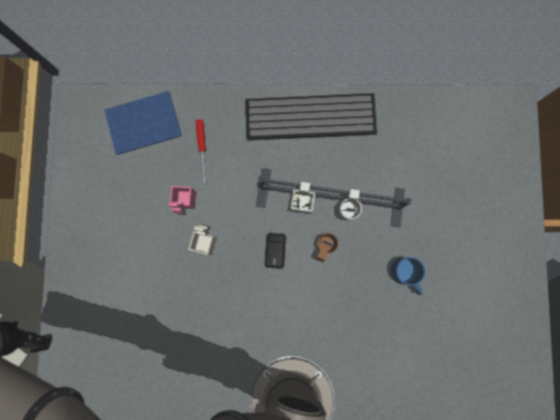

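Run:
```python
import cv2
a=cv2.imread("pics/scene0.png"); b=cv2.imread("pics/top0.png")
cv2.imwrite("pics/crop_s.png",cv2.resize(a[140:320,180:420],None,fx=3.3,fy=3.3,interpolation=cv2.INTER_CUBIC))
cv2.imwrite("pics/crop_t.png",cv2.resize(b[150:290,150:390],None,fx=3.3,fy=3.3,interpolation=cv2.INTER_CUBIC))
```

```text
(no output)
```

View pics/crop_s.png

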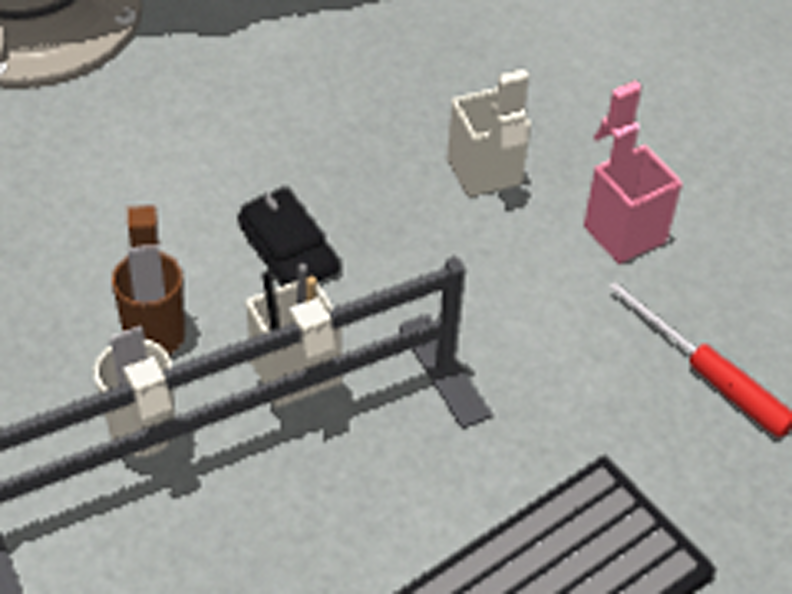

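View pics/crop_t.png

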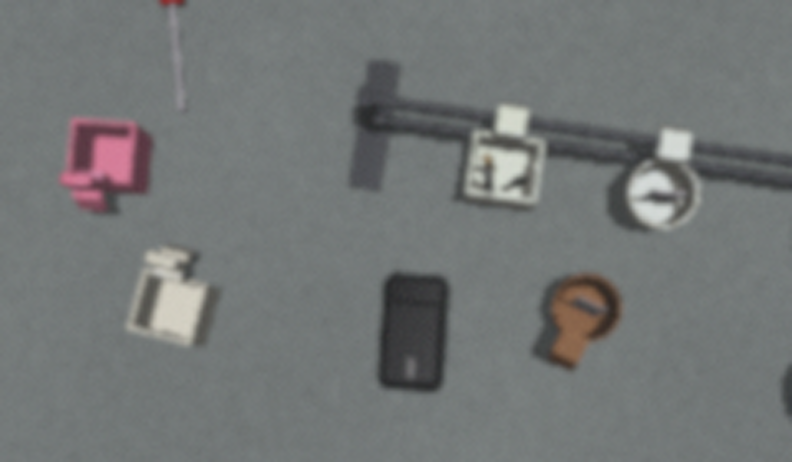

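The top picture shows three look-alike candidates. The white holder with a tab is at (201,237), tab at about (201,227). The pink one is at (181,199) and the brown round cup is at (325,246). White with a grip tab fits the description, and the enlarged crops confirm it. The bin hangs at (304,187) and the round cup at (354,195). Next I measure positions.

```bash
cat > h.py <<'E'
import numpy as np, cv2
from scipy.spatial.transform import Rotation as R
def pose(d,st=None):
    if "T_tool_cam" in d:
        T=np.eye(4);T[:3,:3]=R.from_quat(st["tcp_rot"]).as_matrix();T[:3,3]=st["eef_pos"]
        T=T@d["T_tool_cam"]; return T[:3,:3],T[:3,3]
    return R.from_quat(d["orientation"]).as_matrix(),np.array(d["position"])
def ray(d,uv,st=None):
    Rm,p=pose(d,st)
    v=np.array([(uv[0]-d["cx"])/d["fx"],-(uv[1]-d["cy"])/d["fy"],-1.0]); v=Rm@v
    return p,v/np.linalg.norm(v)
def atz(d,uv,z,st=None):
    p,v=ray(d,uv,st); return p+v*(z-p[2])/v[2]
def tri(rs):
    A=np.zeros((3,3));b=np.zeros(3)
    for p,v in rs:
        M=np.eye(3)-np.outer(v,v);A+=M;b+=M@p
    x=np.linalg.solve(A,b); return x,[np.linalg.norm((np.eye(3)-np.outer(v,v))@(x-p)) for p,v in rs]
def proj(d,X,st=None):
    Rm,p=pose(d,st); c=Rm.T@(np.asarray(X)-p)
    return np.array([d["cx"]+d["fx"]*c[0]/-c[2],d["cy"]+d["fy"]*c[1]/c[2]])
E
python3 - <<'E'
from h import *
from workcell import ctrl
np.set_printoptions(precision=4,suppress=True)
t=ctrl.get_image("top"); s=ctrl.get_image("scene")
pts={"tab":((200.9,226.7),(333.2,169.9),.136),"rail":((331.7,191.3),(245.1,246.8),.14),"bin":((304.4,187.3),(272.6,235.1),.14),"cup":((352,195.2),(225.3,253.7),.14),
 "holder0":((207.7,233.9),(333.1,199.5),0)}
W={}
for k,(a,b,z) in pts.items():
    x,e=tri([ray(t,a),ray(s,b)]); W[k]=atz(t,a,z);print(k,x,np.round(e,4),"top@z",W[k],"scene@z",atz(s,b,z))
d=W["bin"]-W["cup"]; print(np.linalg.norm(d),np.degrees(np.arctan2(d[1],d[0])))
a,b=atz(t,(264,185),.145),atz(t,(405.5,202),.145);print(a,b,np.linalg.norm(a-b),np.degrees(np.arctan2(*(a-b)[1::-1])), (a+b)/2)
for q in ["mug","mouse","driver"]:
    r=ctrl.tip_of("top",q); print(q,[(x["p"],atz(t,x["uv"],0)[:2]) for x in r[:2]])
E
```

```text
tab [0.4842 0.2506 0.1331] [0.002 0.002] top@z [0.4849 0.2518 0.136 ] scene@z [0.4857 0.2467 0.136 ]
rail [ 0.5854 -0.1072  0.1327] [0.0006 0.0006] top@z [ 0.5845 -0.1061  0.14  ] scene@z [ 0.5901 -0.1101  0.14  ]
bin [ 0.5953 -0.0315  0.1389] [0.0002 0.0002] top@z [ 0.5952 -0.0313  0.14  ] scene@z [ 0.596  -0.0321  0.14  ]
cup [ 0.5758 -0.1612  0.1321] [0.0015 0.0015] top@z [ 0.574  -0.1616  0.14  ] scene@z [ 0.5819 -0.1621  0.14  ]
holder0 [ 0.4779  0.2626 -0.0088] [0.0049 0.0049] top@z [0.4747 0.2568 0.    ] scene@z [0.4858 0.2618 0.    ]
0.13201844118415662 80.75256725552953
[0.6002 0.0797 0.145 ] [ 0.5554 -0.3057  0.145 ] 0.3880015482458706 83.37183081795438 [ 0.5778 -0.113   0.145 ]
mug [(0.89, array([ 0.3752, -0.3184]))]
mouse [(0.95, array([0.4303, 0.0557]))]
driver [(0.62, array([0.7304, 0.2786]))]
```

```bash
cat >> h.py <<'E'
def Rdown(yaw):
    # tool x along world heading yaw(rad), tool y down
    x=np.array([np.cos(yaw),np.sin(yaw),0]);y=np.array([0,0,-1.]);return np.stack([x,y,np.cross(x,y)],1)
def plan(st,pos,yaw):
    C=R.from_quat(st["tcp_rot"]); T=R.from_matrix(Rdown(yaw))
    d=C.inv().apply(np.array(pos)-st["eef_pos"]); rv=(C.inv()*T).as_rotvec()
    dT=T.inv().apply(np.array(pos)-st["eef_pos"])
    print("at",np.round(st["eef_pos"],4),"tool x yaw",np.round(np.degrees(np.arctan2(*C.as_matrix()[1::-1,0])),2),"tooly",np.round(C.as_matrix()[:,1],3),"t",round(st["clock"],2))
    print("shift units(cur axes)",np.round(d/.4,4)," (target axes)",np.round(dT/.4,4),"mm",np.round(d*1e3,1),"rows",np.linalg.norm(d)/.0417)
    print("rot units",np.round(rv/1.5,4),"deg",np.round(np.degrees(rv),2),"rows",np.degrees(np.linalg.norm(rv))/7.16)
E
python3 - <<'E'
from h import *
from workcell import ctrl
s=ctrl.get_state()
for yaw in [-10,170]: plan(s,[.485,.15,.33],np.radians(yaw))
print(R.from_quat(s["tcp_rot"]).as_matrix())
E
```

```text
at [0.2154 0.6397 0.2533] tool x yaw 71.39 tooly [-0.  0. -1.] t 1.3
shift units(cur axes) [-0.9452 -0.1917 -1.0295]  (target axes) [ 0.8764 -0.1917 -1.0887] mm [-378.1  -76.7 -411.8] rows 13.53182374981613
rot units [-0.     0.947 -0.   ] deg [-0.   81.39 -0.  ] rows 11.367484046493615
at [0.2154 0.6397 0.2533] tool x yaw 71.39 tooly [-0.  0. -1.] t 1.3
shift units(cur axes) [-0.9452 -0.1917 -1.0295]  (target axes) [-0.8764 -0.1917  1.0887] mm [-378.1  -76.7 -411.8] rows 13.53182374981613
rot units [-0.     -1.1474  0.    ] deg [ -0.   -98.61   0.  ] rows 13.77218076628649
[[ 3.19105109e-01 -3.24438975e-05 -9.47719330e-01]
 [ 9.47719330e-01  3.16405934e-05  3.19105108e-01]
 [ 1.96333886e-05 -9.99999999e-01  4.08443838e-05]]
```

send_rows:
  deltas:
    - [0,-0.02,0,0,0.0825,0,1]
    - [0,-0.02,0,0,0.0825,0,1]
    - [0,-0.02,0,0,0.0825,0,1]
    - [0,-0.02,0,0,0.0825,0,1]
    - [0,-0.02,0,0,0.0825,0,1]
    - [0,-0.02,0,0,0.0825,0,1]
    - [0,-0.02,0,0,0.0825,0,1]
    - [0,-0.02,0,0,0.0825,0,1]
    - [0,-0.02,0,0,0.0825,0,1]
    - [0,-0.02,0,0,0.0825,0,1]

```text
clock: 2.13
eef_pos: [0.215, 0.6384, 0.3342]
tcp_rot: [0.709, -0.003, 0.002, -0.706]
ft_force: [1.2, 0.5, -0.2]
grip_width: 0.0855
```

Run:
```python
from h import *
from workcell import ctrl
s=ctrl.get_state()
plan(s,[.485,.25,.33],np.radians(-10)); print(s["joint_positions"])
```

```text
at [0.215  0.6384 0.3342] tool x yaw -0.41 tooly [-0.002 -0.005 -1.   ] t 2.13
shift units(cur axes) [ 0.682   0.0133 -0.9659]  (target axes) [ 0.8333  0.0105 -0.8389] mm [ 272.8    5.3 -386.4] rows 11.343081116617348
rot units [ 0.0031  0.1116 -0.0013] deg [ 0.27  9.59 -0.11] rows 1.3396685552269283
[-1.54242023  0.42889904  0.29477373  1.47125485 -0.12800087  1.2652731
 -1.24090716]
```

send_rows:
  deltas:
    - [0.065,0,-0.08,0,0.056,0,1]
    - [0.068,0,-0.077,0,0.056,0,1]
    - [0.073,0,-0.073,0,0,0,1]
    - [0.073,0,-0.073,0,0,0,1]
    - [0.073,0,-0.073,0,0,0,1]
    - [0.073,0,-0.073,0,0,0,1]
    - [0.073,0,-0.073,0,0,0,1]
    - [0.073,0,-0.073,0,0,0,1]
    - [0.073,0,-0.073,0,0,0,1]
    - [0.073,0,-0.073,0,0,0,1]

```text
clock: 2.97
eef_pos: [0.4476, 0.305, 0.3346]
tcp_rot: [-0.702, 0.061, -0.058, 0.707]
ft_force: [0.7, 0.7, -1.1]
grip_width: 0.0854
```

Run:
```python
from h import *
from workcell import ctrl
s=ctrl.get_state()
plan(s,[.485,.25,.33],np.radians(-10))
d=ctrl.get_image("wrist");cv2.imwrite("pics/w1.png",d["img"][:,:,::-1])
for q in ["holder_tab","holder_hook","holder_cup"]: print(q,[(round(r["p"],2),np.round(r["uv"],1)) for r in ctrl.tip_of("wrist",q)])
```

```text
at [0.4476 0.305  0.3346] tool x yaw -9.66 tooly [-0.004  0.006 -1.   ] t 2.97
shift units(cur axes) [ 0.1154  0.0102 -0.1199]  (target axes) [ 0.1161  0.0115 -0.1192] mm [ 46.2   4.1 -48. ] rows 1.599562590316989
rot units [-0.0037  0.004  -0.0033] deg [-0.32  0.34 -0.29] rows 0.07680975792581422
holder_tab [(0.95, array([322.6, 236.8])), (0.78, array([381.1, 155.3]))]
holder_hook [(0.6, array([318.3, 225.8])), (0.56, array([372.9, 154.5]))]
holder_cup [(0.96, array([387.2, 144.5])), (0.76, array([288.1, 206.7]))]
```

View pics/w1.png

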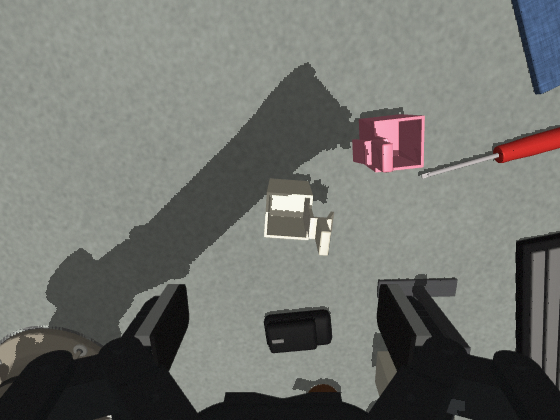

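send_rows:
  deltas:
    - [0.058,0.02,-0.07,-0.002,0.002,-0.002,1]
    - [0.057,0.02,-0.065,-0.002,0.002,-0.001,1]
    - [0.02,0.01,-0.01,0,0,0,1]
    - [0,0,0,0,0,0,1]

```text
clock: 3.5
eef_pos: [0.4887, 0.2459, 0.3135]
tcp_rot: [-0.704, 0.058, -0.057, 0.706]
ft_force: [0.2, 0.3, -1.0]
grip_width: 0.0855
```

Run:
```python
from h import *
from workcell import ctrl
s=ctrl.get_state()
plan(s,[.485,.25,.33],np.radians(-10))
d=ctrl.get_image("wrist");im=d["img"][:,:,::-1]
for q,z in [("holder_tab",.136),("holder_hook",.11),("holder_cup",.04)]: print(q,[(round(r["p"],2),np.round(r["uv"],1),np.round(atz(d,r["uv"],z,s),4)) for r in ctrl.tip_of("wrist",q)])
c=proj(d,[.48,.25,.1],s).astype(int);print(c)
x0,y0=max(c[0]-90,0),max(c[1]-80,0);print(x0,y0)
cv2.imwrite("pics/w2.png",cv2.resize(im[y0:y0+150,x0:x0+200],None,fx=4,fy=4,interpolation=cv2.INTER_CUBIC))
```

```text
at [0.4887 0.2459 0.3135] tool x yaw -9.39 tooly [-0.001  0.003 -1.   ] t 3.5
shift units(cur axes) [-0.0109 -0.0412  0.0088]  (target axes) [-0.0109 -0.0412  0.0086] mm [ -4.3 -16.5   3.5] rows 0.4173179594632377
rot units [-0.0018  0.0071 -0.001 ] deg [-0.16  0.61 -0.09] rows 0.0883526991340051
holder_tab [(0.8, array([269.2, 192.8]), array([0.4778, 0.2546, 0.136 ])), (0.71, array([333.1,  95.9]), array([0.5455, 0.3285, 0.136 ]))]
holder_hook [(0.9, array([328.1, 100.8]), array([0.5443, 0.3252, 0.11  ]))]
holder_cup [(0.91, array([351.2,  94.5]), array([0.5793, 0.3271, 0.04  ])), (0.79, array([244.1, 169.3]), array([0.4453, 0.2645, 0.04  ]))]
[273 188]
183 108
```

View pics/w2.png

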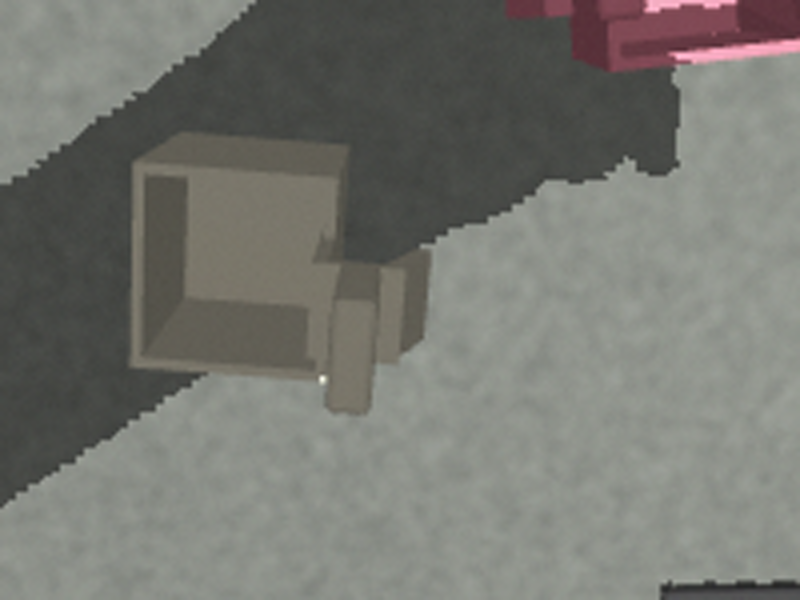

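```bash
cat > m.py <<'E'
from h import *
from workcell import ctrl
np.set_printoptions(precision=4,suppress=True)
s=ctrl.get_state()
d=ctrl.get_image("wrist")
f=lambda u,z: atz(d,(183+u[0]/4-.375,108+u[1]/4-.375),z,s)[:2]
T=[f(u,.157) for u in [(333,299),(377,299),(371,413),(326,411)]]
c=np.mean(T,0);print("tab",T,c)
ya=(T[0]+T[1]-T[2]-T[3])/2;print("len",np.linalg.norm(ya),"yaw",np.degrees(np.arctan2(ya[1],ya[0]))-90, np.linalg.norm(T[1]-T[0]))
C=[f(u,.08) for u in [(133,160),(131,367),(340,178)]]
e=C[0]-C[1];g=C[2]-C[0];print("cup",C,np.linalg.norm(e),np.degrees(np.arctan2(e[1],e[0]))-90,np.linalg.norm(g),np.degrees(np.arctan2(g[1],g[0])))
cc=(C[1]+C[2])/2; print("cup centre",cc,"dist to tab",np.linalg.norm(c-cc),np.degrees(np.arctan2(*(c-cc)[::-1])))
E
python3 m.py
```

```text
tab [array([0.4771, 0.2714]), array([0.4864, 0.27  ]), array([0.4809, 0.2451]), array([0.4712, 0.2471])] [0.4789 0.2584]
len 0.025242995277622218 yaw -12.970668348318839 0.009370131138051203
cup [array([0.425 , 0.3004]), array([0.412 , 0.2454]), array([0.4779, 0.2871])] 0.056497228246017786 -13.34373337676162 0.05457612745594413 -14.038542215075719
cup centre [0.4449 0.2663] dist to tab 0.03485928790994525 -13.017577291911504
```

```bash
cat > m2.py <<'E'
from h import *
from workcell import ctrl
for n in ["top","scene"]:
    d=ctrl.get_image(n);im=d["img"][:,:,::-1].copy()
    o=np.array([.4789,.2584,0]);M=R.from_euler("z",-13.3,degrees=True).as_matrix()
    P=[proj(d,o+M@np.array(v)) for v in [(-.005,-.013,.157),(.005,-.013,.157),(.005,.013,.157),(-.005,.013,.157)]]
    Q=[proj(d,o+M@np.array(v)) for v in [(-.008,-.028,.08),(-.062,-.028,.08),(-.062,.028,.08),(-.008,.028,.08)]]
    c=np.mean(P,0).astype(int);x0,y0=c-np.array([40,35])
    k=cv2.resize(im[y0:y0+75,x0:x0+90],None,fx=8,fy=8,interpolation=cv2.INTER_CUBIC)
    for W,col in [(P,(0,0,255)),(Q,(0,255,0))]:
        cv2.polylines(k,[((np.array(W)-[x0,y0]+.5)*8).astype(np.int32)],True,col,1)
    cv2.imwrite(f"pics/chk_{n}.png",k)
E
python3 m2.py
```

```text
(no output)
```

View pics/chk_top.png

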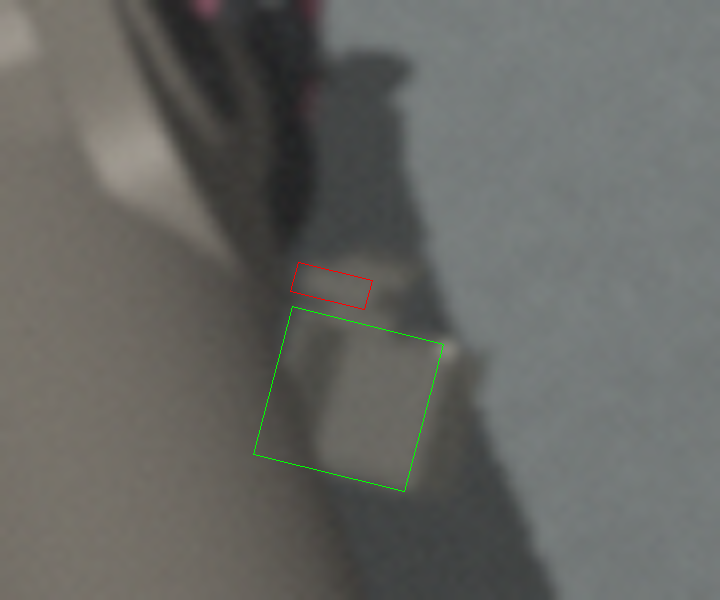

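View pics/chk_scene.png

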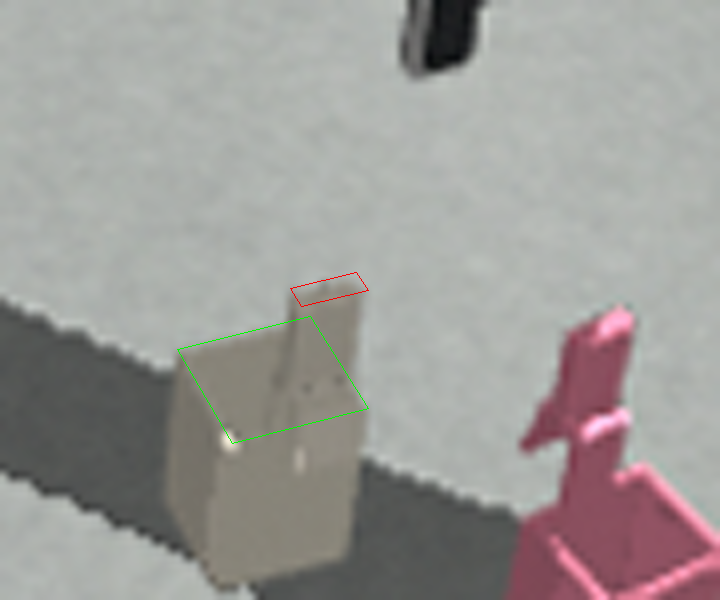

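send_rows:
  deltas:
    - [0.043,0,-0.092,0,0,0,1]
    - [0.043,0,-0.092,0,0,0,1]
    - [0.043,0,-0.092,0,0,0,1]
    - [0.043,0,-0.092,0,0,0,1]
    - [0.043,0,-0.092,0,0,0,1]
    - [0.043,0,-0.092,0,0,0,1]
    - [0.043,0,-0.092,0,0,0,1]
    - [0.043,0,-0.092,0,0,0,1]
    - [0.03,0,-0.05,0,0,0,1]
    - [0,0,0,0,0,0,1]

```text
clock: 4.68
eef_pos: [0.5921, -0.0865, 0.3144]
tcp_rot: [-0.702, 0.046, -0.049, 0.709]
ft_force: [-0.6, 0.3, 0.3]
grip_width: 0.0855
```

Run:
```python
from h import *
from workcell import ctrl
s=ctrl.get_state()
plan(s,[.585,-.09,.31],np.radians(-10))
d=ctrl.get_image("wrist");im=d["img"][:,:,::-1]
for q,z in [("bin_hook",.14),("cup_hook",.14),("rail_top",.14)]: print(q,[(round(r["p"],2),np.round(r["uv"],1),np.round(atz(d,r["uv"],z,s),4)) for r in ctrl.tip_of("wrist",q)])
cv2.imwrite("pics/w3.png",im)
cv2.imwrite("pics/w3c.png",cv2.resize(im[60:260,180:380],None,fx=3,fy=3,interpolation=cv2.INTER_CUBIC))
```

```text
at [ 0.5921 -0.0865  0.3144] tool x yaw -7.71 tooly [ 0.005  0.008 -1.   ] t 4.68
shift units(cur axes) [-0.0165  0.0107 -0.0112]  (target axes) [-0.016   0.0109 -0.0117] mm [-6.6  4.3 -4.5] rows 0.21716468786407594
rot units [-0.006   0.0266  0.0024] deg [-0.52  2.29  0.2 ] rows 0.3286596680346149
bin_hook [(0.74, array([283.3, 139.2]), array([ 0.6013, -0.0307,  0.14  ]))]
cup_hook [(0.95, array([106.6, 213.3]), array([ 0.4296, -0.0754,  0.14  ])), (0.75, array([278.4, 280.8]), array([ 0.5782, -0.1668,  0.14  ]))]
rail_top [(0.67, array([283. , 228.2]), array([ 0.5902, -0.1121,  0.14  ]))]
```

View pics/w3.png

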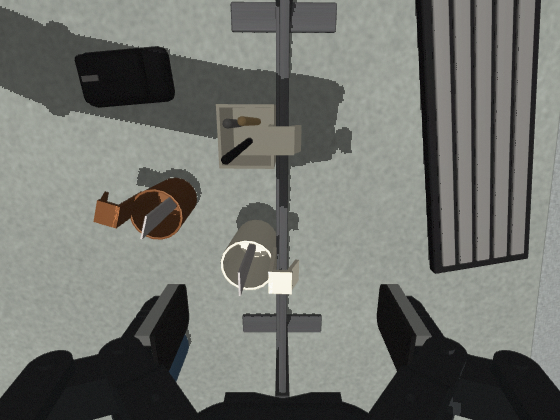

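View pics/w3c.png

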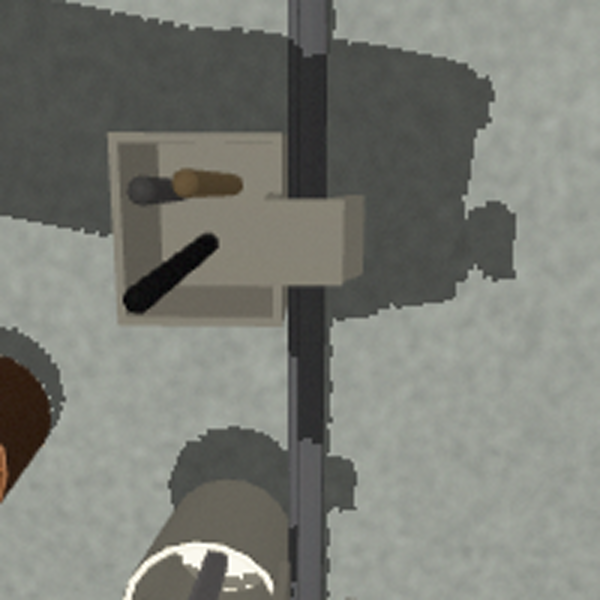

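```bash
cat > m3.py <<'E'
from h import *
from workcell import ctrl
s=ctrl.get_state(); d=ctrl.get_image("wrist");im=d["img"][:,:,::-1]
np.save("pics/w4.npy",im)
g=im.astype(int).sum(2)//3
for r in [20,40,60,75,95,165,180,190,200,210,220,230,240,250,300,310,340,360,380]:
    print(r,g[r,268:300])
E
python3 m3.py
```

```text
20 [95 95 95 96 95 93 94 96 95 94 94 75 92 96 96 96 75 94 93 95 95 93 90 90
 93 76 31 37 47 50 94 95]
40 [91 91 56 94 93 92 95 92 94 96 67 65 90 96 94 78 86 93 95 95 93 92 91 90
 91 54 31 37 49 48 52 49]
60 [154 154 155 153 156 156 157 157 158 157 155 101  97  96  94  61  89  95
  94  94  93  91  88  89  84  62  81 153 157 158 160 158]
75 [ 76  76  73  71  72  73  75  85  87  86  78  68  98  95  93  58  95  97
  94  94  90  91  89  90  74  78  82 157 155 153 148 148]
95 [75 76 78 79 82 80 79 78 80 79 76 50 47 48 46 41 47 47 46 43 46 47 45 47
 47 79 79 79 78 78 79 77]
165 [ 99 101 101 101 100 108 126 126 118  88  65  52  49  51  43  51  50  50
  50  50  49  48  48  67  78  78  80  78  82  81  80  79]
180 [156 156 159 159 158 156 155 153 155 153  81  96  48  44  41  46  47  46
  45  46  46  46  50  83 157 161 160 159 160 160 158 157]
190 [167 164 164 166 169 168 163 162 159 157  96  94  92  76  45  46  47  45
  46  46  47  48  58  84 157 154 151 151 149 150 154 159]
200 [152 154 157 159 159 160 158 161 159 153  81  95  93  77  45  46  48  47
  48  45  45  43  70  95 165 160 158 156 157
[... 631 characters left out ...]
 157 161 158 158 154 150]
300 [157 164 237 249 248 248 241 241 242 242 241 242 241 241 241 241 241 242
 242 241 241 242 242 242 240 163 164 164 160 156 157 154]
310 [153 154 152 155 154 155 155 159 159  85  88  89  76  88  89  88  89  87
  86  80  86 163 164 159 159 161 165 162 158 157 162 163]
340 [160 161 158 154 159 159 159 154 121  89  88  71  91  89  88  87  84  83
  82  42 129 157 158 159 160 161 161 160 161 163 164 163]
360 [157 156 153 154 157 159 163 162  97  34  38  43  87  89  87  87  84  83
  75  36  97 154 153 155 157 160 160 158 157 158 161 159]
380 [156 161 163 154 154 157 157 154  33  33  36  59  91  90  88  84  83  82
  41  37  44 156 155 159 162 162 161 158 154 152 151 154]
```

```bash
cat > m4.py <<'E'
from h import *
from workcell import ctrl
np.set_printoptions(precision=4,suppress=True)
s=ctrl.get_state(); d=ctrl.get_image("wrist"); im=d["img"][:,:,::-1]
print(s["clock"],s["eef_pos"],s["joint_vel"].round(3), np.abs(im.astype(int)-np.load("pics/w4.npy")).mean())
P=np.array([atz(d,u,.14,s)[:2] for u in [(288.5,20),(287.5,75),(285.5,200),(285,250),(284,310),(283.2,340),(282.5,380)]])
c=P.mean(0);_,_,V=np.linalg.svd(P-c);v=V[0]*np.sign(V[0][1]);n=np.array([v[1],-v[0]])
print("yaw",np.degrees(np.arctan2(v[1],v[0]))-90,"res",(P-c)@n,"c",c)
k=cv2.resize(im[120:320,200:330],None,fx=3,fy=3,interpolation=cv2.INTER_CUBIC)
cv2.imwrite("pics/w4c.png",k)
for q,z in [("bin_hook",.14),("cup_hook",.14),("rail_top",.14)]: print(q,[(round(r["p"],2),np.round(r["uv"],1),np.round(atz(d,r["uv"],z,s),4)) for r in ctrl.tip_of("wrist",q)])
E
python3 m4.py
```

```text
4.9333 [ 0.5913 -0.0786  0.3137] [-0.007 -0.003  0.001  0.003  0.002 -0.002  0.005] 1.891125283446712
yaw -7.852490734259717 res [-0.     -0.0001 -0.0001  0.0002  0.0002 -0.0001 -0.0002] c [ 0.5897 -0.1152]
bin_hook [(0.7, array([287.4, 151.5]), array([ 0.6019, -0.0328,  0.14  ]))]
cup_hook [(0.94, array([112.7, 218. ]), array([ 0.4329, -0.0734,  0.14  ])), (0.77, array([279.7, 286.7]), array([ 0.5783, -0.1645,  0.14  ]))]
rail_top [(0.97, array([284.6, 234. ]), array([ 0.5901, -0.1092,  0.14  ]))]
```

View pics/w4c.png

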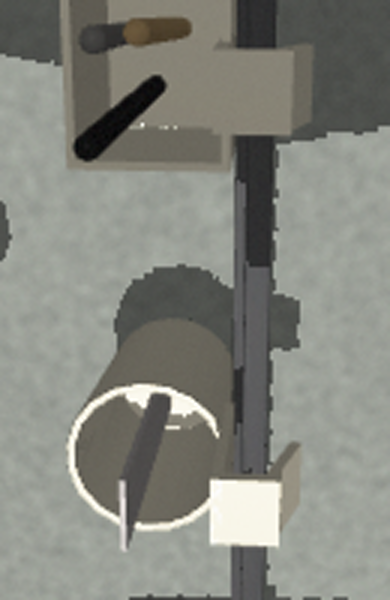

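```bash
cat > m5.py <<'E'
from h import *
from workcell import ctrl
np.set_printoptions(precision=4,suppress=True)
s=ctrl.get_state(); d=ctrl.get_image("wrist"); im=d["img"]
print(s["clock"],s["eef_pos"])
g=im.astype(int).sum(2)//3
for r in [20,75,190,230,240,260,320,340,380]: print(r,g[r,274:298])
a,b=[[atz(d,(c,r),.1435,s)[:2] for r in rr] for c,rr in [(287,(135,164.3)),(281.5,(279.7,301.7))]]
print("bin edges",a,np.linalg.norm(a[0]-a[1]),"cup",b,np.linalg.norm(b[0]-b[1]))
A=np.mean(a,0);B=np.mean(b,0);print(A,B,np.linalg.norm(A-B),(A+B)/2)
E
python3 m5.py
```

```text
5.1333 [ 0.5913 -0.0796  0.3139]
20 [93 95 94 95 92 64 91 94 97 76 85 93 95 95 92 93 89 89 91 71 35 45 90 90]
75 [ 75  77  76  79  78  80  97  94  95  75  96  94  95  93  93  90  88  91
  68  79  85 155 155 150]
190 [163 159 157 155  87  93  94  63  46  47  46  45  45  47  44  43  64  80
 155 154 152 150 148 151]
230 [78 79 78 76 94 92 94 82 98 93 92 94 94 92 90 64 81 84 84 83 81 79 80 80]
240 [ 94  96  93  73  94  94  92  86  94  94  92  94  92  92  85  69 155 155
 157 155 156 158 157 157]
260 [100 101  99  89  47  89  74  86  92  93  93  92  92  92  75  81 156 159
 156 159 158 159 157 155]
320 [55 55 47 87 88 87 86 90 90 87 86 85 86 48 40 40 40 40 48 49 48 48 47 46]
340 [158 155  98  89  87  72  87  89  89  86  85  84  78  41 156 156 158 157
 158 159 158 160 159 162]
380 [156 123  35  33  38  67  87  88  87  86  82  81  29  32  43 155 158 160
 159 161 160 157 155 153]
bin edges [array([ 0.6034, -0.0197]), array([ 0.6004, -0.0445])] 0.024984160260558292 cup [array([ 0.5814, -0.1563]), array([ 0.5783, -0.1809])] 0.024780293942912764
[ 0.6019 -0.0321] [ 0.5798 -0.1686] 0.13827039238198716 [ 0.5909 -0.1004]
```

Run:
```python
from h import *
from workcell import ctrl
s=ctrl.get_state()
plan(s,[.479,.2584,.26],np.radians(-13.3))
```

```text
at [ 0.5914 -0.0799  0.314 ] tool x yaw -7.25 tooly [ 0.003  0.012 -1.   ] t 5.18
shift units(cur axes) [-0.3856  0.1439  0.8019]  (target axes) [-0.468   0.1349  0.7585] mm [-154.3   57.6  320.8] rows 8.64618833797668
rot units [-0.0081  0.0704  0.0009] deg [-0.7   6.05  0.08] rows 0.8512253163080065
```

send_rows:
  deltas:
    - [-0.043,0.01,0.088,-0.004,0.035,0,1]
    - [-0.046,0.01,0.086,-0.004,0.035,0,1]
    - [-0.048,0.012,0.085,0,0,0,1]
    - [-0.05,0.014,0.085,0,0,0,1]
    - [-0.05,0.014,0.085,0,0,0,1]
    - [-0.05,0.014,0.085,0,0,0,1]
    - [-0.05,0.014,0.085,0,0,0,1]
    - [-0.05,0.014,0.08,0,0,0,1]
    - [-0.03,0.014,0.03,0,0,0,1]
    - [0,0,0,0,0,0,1]

```text
clock: 6.02
eef_pos: [0.4849, 0.2464, 0.2669]
tcp_rot: [-0.702, 0.082, -0.087, 0.702]
ft_force: [-0.9, 0.1, -0.6]
grip_width: 0.0855
```

Run:
```python
from h import *
from workcell import ctrl
s=ctrl.get_state()
plan(s,[.479,.2584,.22],np.radians(-13.3))
```

```text
at [0.4849 0.2464 0.2669] tool x yaw -13.72 tooly [ 0.008 -0.    -1.   ] t 6.02
shift units(cur axes) [-0.0222  0.1172  0.0254]  (target axes) [-0.0212  0.1173  0.0257] mm [-8.9 46.9 10.1] rows 1.1700130175874717
rot units [-0.0011 -0.0049  0.0049] deg [-0.09 -0.42  0.42] rows 0.08406451956526385
```

send_rows:
  deltas:
    - [-0.013,0.05,0.015,-0.001,-0.005,0.004,1]
    - [-0.009,0.04,0.01,0,0,0,1]
    - [0,0.025,0,0,0,0,1]
    - [0,0,0,0,0,0,1]

```text
clock: 6.35
eef_pos: [0.4789, 0.2602, 0.2209]
tcp_rot: [-0.702, 0.079, -0.081, 0.703]
ft_force: [-0.5, 0.2, 0.1]
grip_width: 0.0858
```

Run:
```python
from h import *
from workcell import ctrl
s=ctrl.get_state()
plan(s,[.479,.2584,.143],np.radians(-13.3))
d=ctrl.get_image("wrist");im=d["img"][:,:,::-1]
cv2.imwrite("pics/w5.png",im)
```

```text
at [0.4789 0.2602 0.2209] tool x yaw -12.97 tooly [ 0.004  0.002 -1.   ] t 6.35
shift units(cur axes) [ 0.0006  0.1947 -0.0049]  (target axes) [ 0.0013  0.1947 -0.0044] mm [ 0.3 77.9 -2. ] rows 1.867915624789838
rot units [-0.0018  0.0038  0.0022] deg [-0.15  0.33  0.19] rows 0.05697104654759852
```

View pics/w5.png

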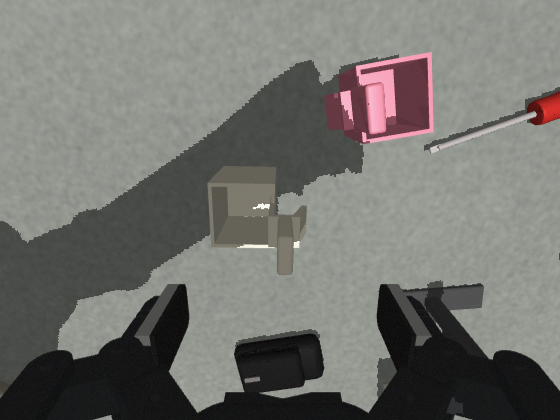

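send_rows:
  deltas:
    - [0.002,0.06,-0.004,0,0.003,0,1]
    - [0.001,0.06,-0.002,0,0,0,1]
    - [0,0.05,0,0,0,0,1]
    - [0,0.02,0,0,0,0,1]
    - [0,0,0,0,0,0,1]

```text
clock: 6.82
eef_pos: [0.4872, 0.2549, 0.1494]
tcp_rot: [-0.699, 0.08, -0.089, 0.705]
ft_force: [-1.0, -0.3, -0.7]
grip_width: 0.0858
```

Run:
```python
from h import *
from workcell import ctrl
s=ctrl.get_state()
plan(s,[.480,.2584,.143],np.radians(-13.3))
d=ctrl.get_image("wrist");im=d["img"][:,:,::-1]
cv2.imwrite("pics/w6.png",im)
```

```text
at [0.4872 0.2549 0.1494] tool x yaw -13.69 tooly [ 0.014  0.007 -1.   ] t 6.82
shift units(cur axes) [-0.0198  0.0159  0.0041]  (target axes) [-0.0196  0.0161  0.0044] mm [-7.9  6.4  1.6] rows 0.2466599206680928
rot units [-0.0071 -0.0045  0.0081] deg [-0.61 -0.39  0.7 ] rows 0.14003528062201398
```

View pics/w6.png

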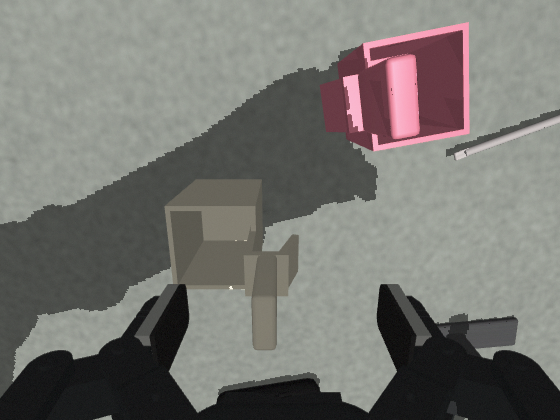

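send_rows:
  deltas:
    - [-0.015,0.01,0.003,-0.006,-0.004,0.008,1]
    - [-0.005,0.006,0.001,0,0,0,1]
    - [0,0,0,0,0,0,1]

```text
clock: 7.12
eef_pos: [0.4819, 0.2589, 0.1468]
tcp_rot: [-0.701, 0.081, -0.084, 0.704]
ft_force: [0.1, -1.1, -0.3]
grip_width: 0.0854
```

Run:
```python
from h import *
from workcell import ctrl
s=ctrl.get_state()
plan(s,[.480,.2584,.143],np.radians(-13.3))
d=ctrl.get_image("wrist");im=d["img"][:,:,::-1]
cv2.imwrite("pics/w7.png",im)
s=ctrl.get_state()
plan(s,[.480,.2584,.143],np.radians(-13.3))
```

```text
at [0.4819 0.2589 0.1468] tool x yaw -13.42 tooly [ 0.004  0.005 -1.   ] t 7.12
shift units(cur axes) [-0.0044  0.0095 -0.0025]  (target axes) [-0.0044  0.0095 -0.0024] mm [-1.8  3.8 -1. ] rows 0.10307020957301677
rot units [-0.0036 -0.0013  0.0019] deg [-0.31 -0.12  0.16] rows 0.050714262097680714
at [0.4822 0.2591 0.147 ] tool x yaw -13.4 tooly [ 0.004  0.005 -1.   ] t 7.17
shift units(cur axes) [-0.0049  0.0101 -0.003 ]  (target axes) [-0.0049  0.0101 -0.0029] mm [-2.   4.  -1.2] rows 0.11134928688128275
rot units [-0.0038 -0.0012  0.0021] deg [-0.33 -0.1   0.18] rows 0.05421492062761346
```

View pics/w7.png

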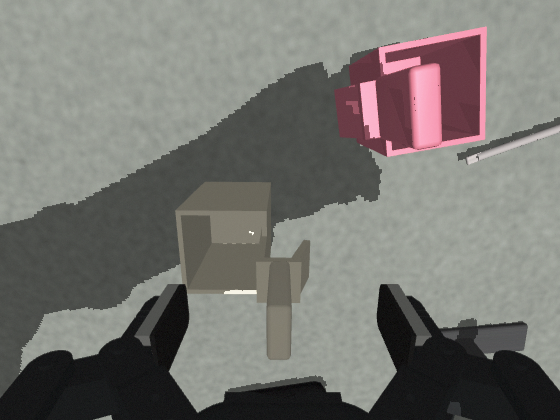

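send_rows:
  deltas:
    - [-0.004,0.01,-0.002,-0.003,0,0.002,1]
    - [0,0,0,0,0,0,0.3]
    - [0,0,0,0,0,0,-1]
    - [0,0,0,0,0,0,-1]
    - [0,0,0,0,0,0,-1]
    - [0,0,0,0,0,0,-1]
    - [0,0,0,0,0,0,-1]
    - [0,0,0,0,0,0,-1]

```text
clock: 7.83
eef_pos: [0.4811, 0.2597, 0.1445]
tcp_rot: [-0.701, 0.081, -0.083, 0.703]
ft_force: [0.5, 0.6, 0.7]
grip_width: 0.0096
```

Run:
```python
from h import *
from workcell import ctrl
s=ctrl.get_state()
plan(s,[.480,.2584,.30],np.radians(-13.3));print(s["grip_width"],s["ft_force"])
d=ctrl.get_image("wrist");im=d["img"][:,:,::-1]
cv2.imwrite("pics/w8.png",im)
```

```text
at [0.4811 0.2597 0.1445] tool x yaw -13.35 tooly [ 0.002  0.003 -1.   ] t 7.83
shift units(cur axes) [-0.0012 -0.3888 -0.0024]  (target axes) [-0.0019 -0.3888 -0.0038] mm [  -0.5 -155.5   -0.9] rows 3.729825781680732
rot units [-0.0024 -0.0006  0.0011] deg [-0.2  -0.05  0.1 ] rows 0.0325502078559384
0.009560330233561502 [0.49383417 0.63614013 0.68583827]
```

View pics/w8.png

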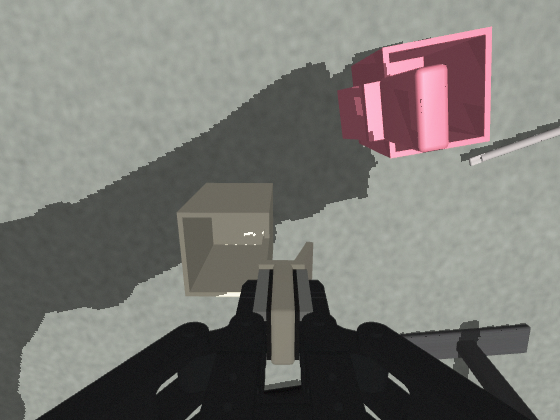

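send_rows:
  deltas:
    - [0,-0.02,0,-0.002,0,0.001,-1]
    - [0,-0.05,0,0,0,0,-1]
    - [0,-0.07,0,0,0,0,-1]
    - [0,-0.08,0,0,0,0,-1]
    - [0,-0.08,0,0,0,0,-1]
    - [0,-0.08,0,0,0,0,-1]
    - [0,-0.06,0,0,0,0,-1]
    - [0,-0.02,0,0,0,0,-1]
    - [0,0,0,0,0,0,-1]

```text
clock: 8.63
eef_pos: [0.4785, 0.2565, 0.3361]
tcp_rot: [0.705, -0.085, 0.081, -0.699]
ft_force: [0.5, -0.4, -2.5]
grip_width: 0.0093
```

Run:
```python
from h import *
from workcell import ctrl
s=ctrl.get_state()
plan(s,[.5885,-.1,.33],np.radians(-7.85));print(s["grip_width"],s["ft_force"])
```

```text
at [0.4785 0.2565 0.3361] tool x yaw -13.5 tooly [-0.008 -0.008 -1.   ] t 8.63
shift units(cur axes) [ 0.4756  0.0206 -0.8023]  (target axes) [ 0.3942  0.0153 -0.8454] mm [ 190.2    8.3 -320.9] rows 8.9491340270224
rot units [ 0.0064 -0.0657 -0.004 ] deg [ 0.55 -5.65 -0.34] rows 0.7942808780580065
0.009349977919612283 [ 0.50337004 -0.36781138 -2.51664913]
```

Held (the wrist reads about 1.6 N more down). Carrying it over to the gap, high.

send_rows:
  deltas:
    - [0.02,0,-0.04,0.005,-0.02,-0.004,-1]
    - [0.035,0,-0.07,0,-0.022,0,-1]
    - [0.04,0,-0.085,0,-0.02,0,-1]
    - [0.04,0,-0.085,0,0,0,-1]
    - [0.04,0,-0.085,0,0,0,-1]
    - [0.04,0,-0.085,0,0,0,-1]
    - [0.04,0,-0.085,0,0,0,-1]
    - [0.04,0,-0.085,0,0,0,-1]
    - [0.04,0,-0.08,0,0,0,-1]
    - [0.025,0,-0.06,0,0,0,-1]

```text
clock: 9.47
eef_pos: [0.5704, -0.0694, 0.3194]
tcp_rot: [0.709, -0.049, 0.034, -0.703]
ft_force: [-0.9, -1.3, -1.8]
grip_width: 0.0094
```

Run:
```python
from h import *
from workcell import ctrl
s=ctrl.get_state()
plan(s,[.5885,-.1,.33],np.radians(-7.85));print(s["grip_width"],s["ft_force"])
```

```text
at [ 0.5704 -0.0694  0.3194] tool x yaw -6.77 tooly [-0.022 -0.007 -1.   ] t 9.47
shift units(cur axes) [ 0.0534 -0.0269 -0.071 ]  (target axes) [ 0.0553 -0.0265 -0.0697] mm [ 21.4 -10.8 -28.4] rows 0.8903900622784031
rot units [ 0.0065  0.0127 -0.0141] deg [ 0.56  1.09 -1.21] rows 0.24033413353531874
0.009359891511067042 [-0.90262947 -1.26461968 -1.77808436]
```

send_rows:
  deltas:
    - [0.025,-0.012,-0.035,0.006,0.01,-0.012,-1]
    - [0.022,-0.01,-0.028,0,0,0,-1]
    - [0.005,-0.003,-0.005,0,0,0,-1]
    - [0,0,0,0,0,0,-1]

```text
clock: 9.8
eef_pos: [0.5841, -0.1099, 0.3213]
tcp_rot: [0.708, -0.058, 0.047, -0.703]
ft_force: [-0.8, 0.4, -1.5]
grip_width: 0.0096
```

Run:
```python
from h import *
from workcell import ctrl
ctrl.get_image("top")
s=ctrl.get_state()
plan(s,[.5885,-.1,.33],np.radians(-7.85));print(s["grip_width"],s["ft_force"])
d=ctrl.get_image("wrist");im=d["img"][:,:,::-1]
cv2.imwrite("pics/w9.png",im)
d=ctrl.get_image("scene");im=d["img"][:,:,::-1]
cv2.imwrite("pics/s9.png",cv2.resize(im[120:320,150:350],None,fx=3,fy=3,interpolation=cv2.INTER_CUBIC))
```

```text
at [ 0.5838 -0.1094  0.321 ] tool x yaw -8.45 tooly [-0.016 -0.006 -1.   ] t 9.85
shift units(cur axes) [ 0.0079 -0.0227  0.0248]  (target axes) [ 0.0085 -0.0224  0.0249] mm [ 3.2 -9.1  9.9] rows 0.3318664664995006
rot units [ 0.0052 -0.007  -0.0099] deg [ 0.45 -0.6  -0.85] rows 0.15848908043244067
0.009246827308334671 [-0.56148731 -0.52477337 -2.1467746 ]
```

View pics/w9.png

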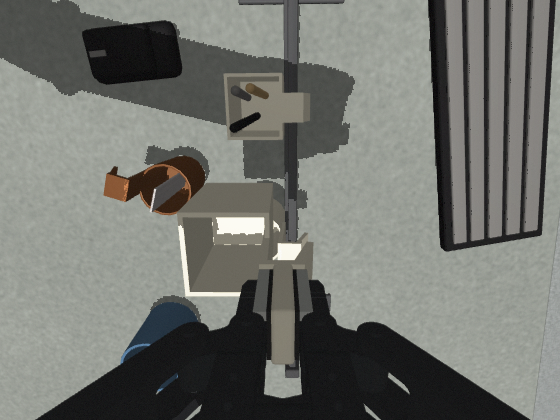

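View pics/s9.png

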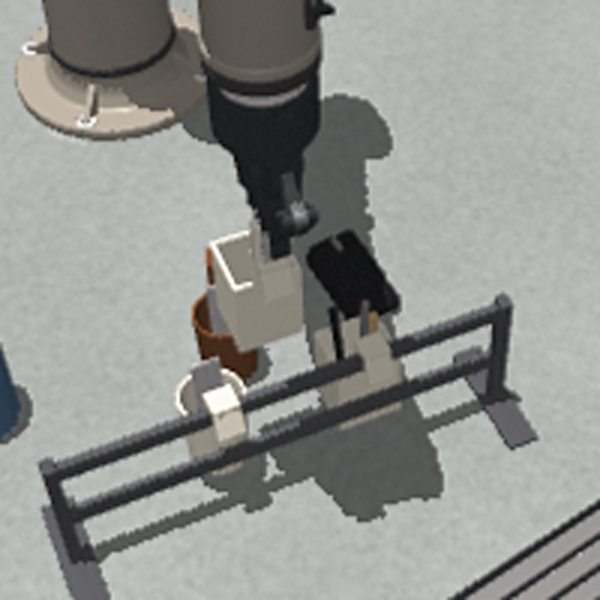

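send_rows:
  deltas:
    - [0.008,0.005,0.02,0.005,-0.006,-0.01,-1]
    - [0,0.005,0.005,0,0,0,-1]
    - [0,0,0,0,0,0,-1]

```text
clock: 10.2
eef_pos: [0.5887, -0.0934, 0.3163]
tcp_rot: [-0.704, 0.045, -0.046, 0.707]
ft_force: [0.1, 0.2, -1.6]
grip_width: 0.0095
```

```bash
cat > p.py <<'E'
from h import *
from workcell import ctrl
import sys
s=ctrl.get_state()
plan(s,[.5885,-.1,float(sys.argv[1])],np.radians(-7.85));print(s["ft_force"].round(1))
E
python3 p.py .30
```

```text
at [ 0.5887 -0.0934  0.3163] tool x yaw -7.43 tooly [ 0.001  0.003 -1.   ] t 10.2
shift units(cur axes) [ 0.0016  0.0406 -0.0166]  (target axes) [ 0.0018  0.0407 -0.0164] mm [ 0.6 16.2 -6.6] rows 0.4210772262279884
rot units [-0.0024  0.0049  0.0007] deg [-0.2   0.42  0.06] rows 0.06534433646499373
[ 0.1  0.2 -1.6]
```

send_rows:
  deltas:
    - [0.001,0.02,-0.008,-0.002,0.004,0.001,-1]
    - [0.001,0.012,-0.004,0,0,0,-1]
    - [0,0,0,0,0,0,-1]
    - [0,0,0,0,0,0,-1]

```text
clock: 10.53
eef_pos: [0.5887, -0.0958, 0.3016]
tcp_rot: [-0.705, 0.047, -0.046, 0.706]
ft_force: [-0.8, -0.6, -2.1]
grip_width: 0.0092
```

```bash
python3 p.py .265
python3 - <<'E'
from h import *
from workcell import ctrl
np.set_printoptions(precision=4,suppress=True)
s=ctrl.get_state()
d=ctrl.get_image("wrist");im=d["img"][:,:,::-1]
cv2.imwrite("pics/w10.png",im)
E
```

```text
at [ 0.5887 -0.0958  0.3016] tool x yaw -7.56 tooly [-0.001  0.002 -1.   ] t 10.53
shift units(cur axes) [ 0.001   0.0915 -0.0106]  (target axes) [ 0.0009  0.0915 -0.0104] mm [ 0.4 36.6 -4.2] rows 0.8830972096668478
rot units [-0.0009  0.0034 -0.0009] deg [-0.08  0.29 -0.08] rows 0.04333414006744097
[-0.8 -0.6 -2.1]
```

View pics/w10.png

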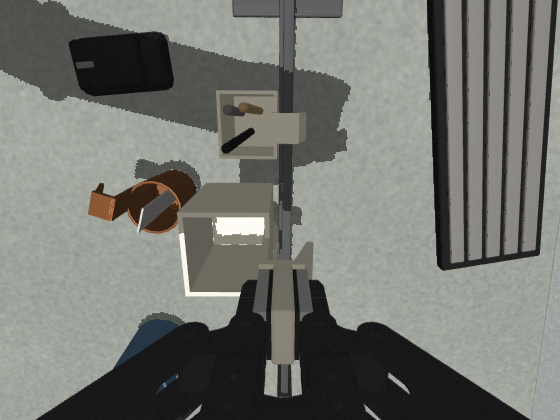

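```bash
cat > m6.py <<'E'
from h import *
from workcell import ctrl
s=ctrl.get_state(); d=ctrl.get_image("wrist");im=d["img"]
print(s["eef_pos"])
g=im.astype(int).sum(2)//3
for r in [25,40,60,75,100,180,200,215,230,245]: print(r,g[r,272:304])
cv2.imwrite("pics/w11c.png",cv2.resize(im[60:270,200:330,::-1],None,fx=4,fy=4)[:,:520][:820][:600*1])
E
python3 m6.py
```

```text
[ 0.58868743 -0.09591299  0.30161824]
25 [157 157 157 160 162 158 153  98  95  97  98  79  87  95  95  94  95  93
  92  91  89  80  55  81  96 163 163 162 163 162 163 162]
40 [162 160 164 162 164 166 162  99  96  97  97  63  84  95  95  93  95  91
  93  89  94  79  64  82 157 157 159 160 161 163 162 161]
60 [159 159 160 160 160 161 160 108  96  97  97  76  89  94  96  95  91  92
  91  89  91  69  83 159 157 156 156 156 153 156 156 159]
75 [82 82 81 81 80 81 80 47 49 48 49 41 45 49 48 49 47 47 46 46 43 59 81 82
 80 82 83 80 80 83 79 79]
100 [132 133 133 133 132 102  92  52  48  48  48  40  49  49  49  48  46  47
  45  47  41  67  85  86  83  83  83  82  78  79  79  81]
180 [ 85  82  83  80  77  75  76  48  48  48  39  47  48  47  49  48  46  48
  48  51  78  83 153 156 155 159 156 156 157 159 159 161]
200 [ 91  92 160 158 158 154 120  46  48  50  67  48  47  49  49  47  48  50
  46  59  85 160 160 161 163 163 163 164 160 159 157 157]
215 [ 91  85  81  83  83  82  70  90  94  97  74  96  97  95  95  95  96  93
  84  70  84  82  82  80  80  80  80  79  79  83 154 156]
230 [ 92  95  97  99  97  97  77  52  52  55  74  98  96  96  95  95  93  94
  80  83 159 159 159 159 161 164 163 163 160 161 159 158]
245 [ 91  94  99  99 103 104  99  69  48  49  83  97  94  95  95  95  92  91
  71  78  82 155 157 157 158 158 156 156 157 155 155 152]
```

```bash
cat > m7.py <<'E'
from h import *
from workcell import ctrl
np.set_printoptions(precision=4,suppress=True)
s=ctrl.get_state(); d=ctrl.get_image("wrist")
P=np.array([atz(d,u,.14,s)[:2] for u in [(288.4,25),(288,60),(287.6,100),(286.8,180),(286.2,215),(286,245)]])
c=P.mean(0);_,_,V=np.linalg.svd(P-c);v=V[0]*np.sign(V[0][1]);n=np.array([v[1],-v[0]])
print("yaw",np.degrees(np.arctan2(v[1],v[0]))-90,"res",(P-c)@n,"bar minus TCP along +x",(c-s["eef_pos"][:2])@n)
Rm=R.from_quat(s["tcp_rot"]).as_matrix()
# tool down axis at bar height
t=s["eef_pos"]+Rm[:,1]*(s["eef_pos"][2]-.14); print("with tilt",(c-t[:2])@n)
# held tab centre in image: top face z= TCP+.0125 
for u in [(283.5,360)]: print("tab top rel tool", Rm.T@(atz(d,u,s["eef_pos"][2]+.0125,s)-s["eef_pos"]))
E
python3 m7.py
```

```text
yaw -7.905204860928947 res [-0.     -0.      0.      0.0001 -0.0001  0.    ] bar minus TCP along +x 0.003660144030726315
with tilt 0.003825786675880944
tab top rel tool [ 0.0008 -0.0125 -0.014 ]
```

send_rows:
  deltas:
    - [0.001,0.03,-0.008,-0.001,0.003,-0.001,-1]
    - [0,0.03,-0.003,0,0,0,-1]
    - [0,0.02,0,0,0,0,-1]
    - [0,0,0,0,0,0,-1]
    - [0,0,0,0,0,0,-1]

```text
clock: 11.1
eef_pos: [0.5886, -0.1016, 0.2665]
tcp_rot: [0.706, -0.048, 0.049, -0.705]
ft_force: [0.4, 0.6, -1.6]
grip_width: 0.0093
```

```bash
python3 p.py .235
```

```text
at [ 0.5886 -0.1016  0.2665] tool x yaw -7.92 tooly [ 0.001 -0.001 -1.   ] t 11.1
shift units(cur axes) [-0.0009  0.0788  0.0039]  (target axes) [-0.0008  0.0788  0.0038] mm [-0.4 31.5  1.6] rows 0.7568572749549796
rot units [ 0.0003 -0.0008  0.0008] deg [ 0.03 -0.07  0.07] rows 0.014153988700506692
[ 0.4  0.6 -1.6]
```

Run:
```python
from h import *
from workcell import ctrl
d=ctrl.get_image("wrist");a=d["img"][:,:,::-1]
d=ctrl.get_image("scene");b=d["img"][:,:,::-1]
cv2.imwrite("pics/ws12.png",np.hstack([cv2.resize(a[80:380,140:340],None,fx=2,fy=2),cv2.resize(b[180:300,190:310],(600,600),interpolation=cv2.INTER_CUBIC)][:2])[:, :800] if 0 else np.hstack([cv2.resize(a[80:380,140:340],(400,600)),cv2.resize(b[190:290,195:275],(400,600)[::1] and (400,500)).copy() if 0 else cv2.resize(b[180:300,200:280],(400,600),interpolation=cv2.INTER_CUBIC)]))
```

```text
(no output)
```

View pics/ws12.png

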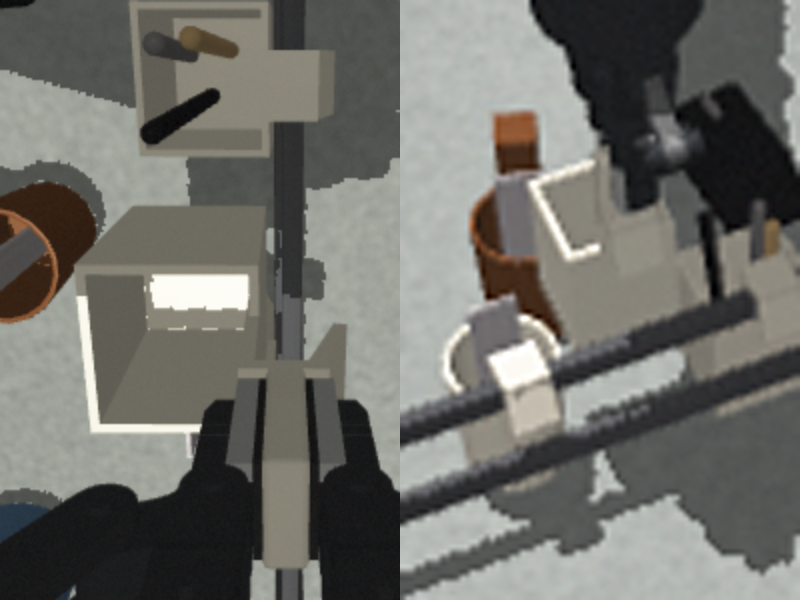

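Run:
```python
from h import *
from workcell import ctrl
s=ctrl.get_state(); d=ctrl.get_image("wrist")
v=np.array([np.sin(np.radians(7.85)),np.cos(np.radians(7.85))])
z=s["eef_pos"][2]-.1445
k=lambda u,zz:(atz(d,u,zz,s)[:2]-s["eef_pos"][:2])@v
print("bottom +y edge",k((240,183.5),z),"rim +y",k((230,212.5),z+.08),"rim -y",k((240,295.5),z+.08),"bin -y edge",k((240,157.5),.11), "bin +y edge", k((240,80.5),.11))
```

```text
bottom +y edge 0.022599452282972807 rim +y 0.02354072321195274 rim -y -0.03209867781574164 bin -y edge 0.04175838334256277 bin +y edge 0.10087970310068754
```

send_rows:
  deltas:
    - [0,0,0.01,0,0,0,-1]
    - [0,0,0.006,0,0,0,-1]
    - [0,0,0,0,0,0,-1]
    - [0,0,0,0,0,0,-1]

```text
clock: 11.58
eef_pos: [0.591, -0.0942, 0.2688]
tcp_rot: [-0.705, 0.047, -0.05, 0.705]
ft_force: [-0.3, -0.2, -2.1]
grip_width: 0.0089
```

```bash
sed -i 's/\[.5885,-.1,/[.5892,-.0953,/' p.py; python3 p.py .235
python3 - <<'E'
from h import *
from workcell import ctrl
d=ctrl.get_image("wrist");a=d["img"][:,:,::-1]
t=ctrl.get_image("top");b=t["img"][:,:,::-1]
cv2.imwrite("pics/ws13.png",np.hstack([cv2.resize(a[80:380,140:340],(400,600)),cv2.resize(b[160:235,300:350],(400,600),interpolation=cv2.INTER_CUBIC)]))
E
```

```text
at [ 0.591  -0.0942  0.2688] tool x yaw -7.86 tooly [ 0.005 -0.    -1.   ] t 11.58
shift units(cur axes) [-0.0045  0.0845 -0.0034]  (target axes) [-0.0041  0.0845 -0.0034] mm [-1.8 33.8 -1.4] rows 0.8125232141012609
rot units [-0.0003 -0.0001  0.0034] deg [-0.03 -0.01  0.3 ] rows 0.041552636902981964
[-0.3 -0.2 -2.1]
```

View pics/ws13.png

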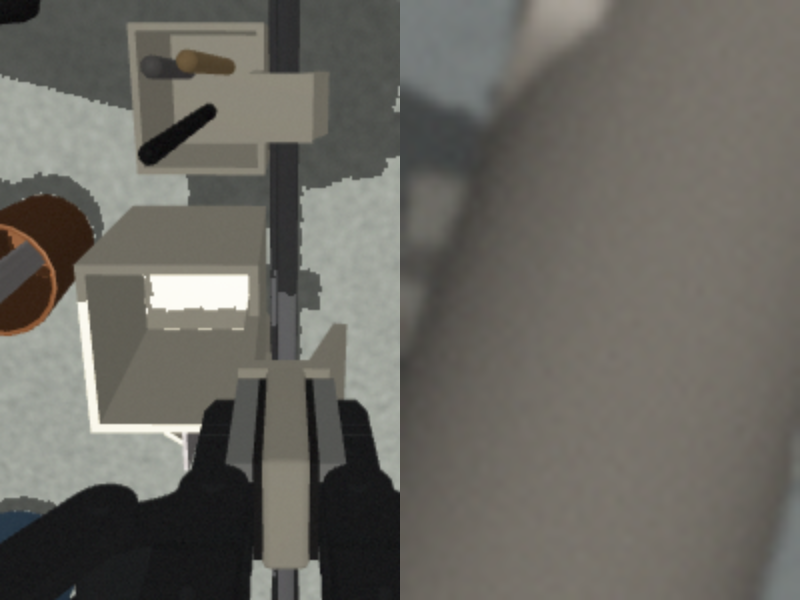

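send_rows:
  deltas:
    - [-0.004,0.02,-0.003,0,0,0.003,-1]
    - [0,0.025,0,0,0,0,-1]
    - [0,0.02,0,0,0,0,-1]
    - [0,0,0,0,0,0,-1]
    - [0,0,0,0,0,0,-1]

```text
clock: 12.1
eef_pos: [0.5886, -0.0956, 0.2394]
tcp_rot: [-0.705, 0.049, -0.048, 0.706]
ft_force: [1.0, -0.1, -2.0]
grip_width: 0.0096
```

```bash
python3 p.py .21
python3 - <<'E'
from h import *
from workcell import ctrl
d=ctrl.get_image("wrist");a=d["img"][:,:,::-1]
t=ctrl.get_image("scene");b=t["img"][:,:,::-1]
cv2.imwrite("pics/ws14.png",np.hstack([cv2.resize(a[80:380,140:340],(400,600)),cv2.resize(b[180:300,200:280],(400,600),interpolation=cv2.INTER_CUBIC)]))
E
```

```text
at [ 0.5886 -0.0956  0.2394] tool x yaw -7.89 tooly [-0.001  0.    -1.   ] t 12.1
shift units(cur axes) [0.0015 0.0735 0.0009]  (target axes) [0.0014 0.0735 0.001 ] mm [ 0.6 29.4  0.4] rows 0.7049309615444038
rot units [-0.0001 -0.0005 -0.0005] deg [-0.01 -0.04 -0.04] rows 0.008521414234212023
[ 1.  -0.1 -2. ]
```

View pics/ws14.png

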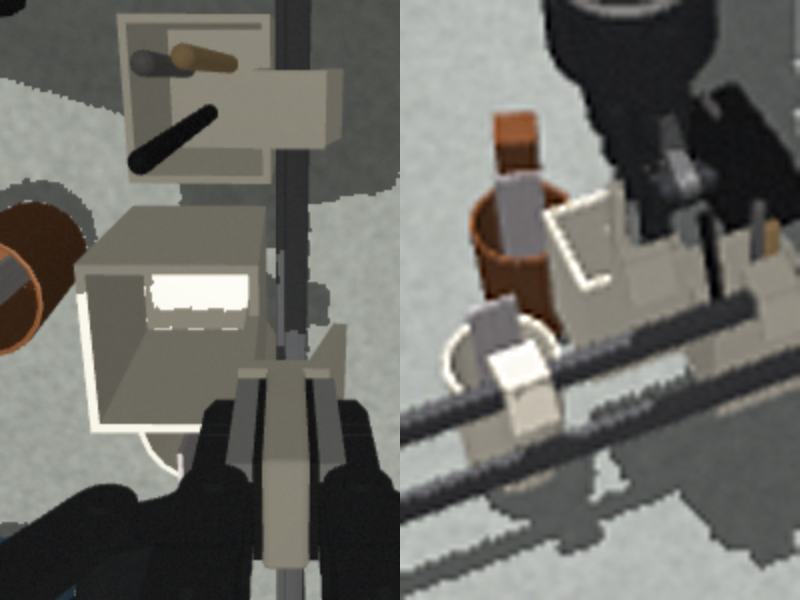

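Run:
```python
from h import *
from workcell import ctrl
np.set_printoptions(precision=4,suppress=True)
s=ctrl.get_state(); d=ctrl.get_image("wrist")
v=np.array([np.sin(np.radians(7.85)),np.cos(np.radians(7.85))]);n=np.array([v[1],-v[0]])
z=s["eef_pos"][2]-.1445
k=lambda u,zz:(atz(d,u,zz,s)[:2]-s["eef_pos"][:2])@v
print(z,"bottom +y edge",k((240,183.5),z),"rim +y",k((230,212.5),z+.08),"rim -y",k((240,295.5),z+.08),"bin -y edge",k((240,171.5),.11))
for u in [(211.5,297.5),(217,308),(230,317)]:
    p=atz(d,u,.11,s)[:2]; print(p,np.linalg.norm(p-[.5422,-.1634]))
print("cup +y edge",(np.array([.5422,-.1634])-s["eef_pos"][:2])@v+.03)
```

```text
0.09527327195646071 bottom +y edge 0.022665845331733447 rim +y 0.02354997348316196 rim -y -0.03208487890862615 bin -y edge 0.03529821643177599
[ 0.5179 -0.1611] 0.024364377086592618
[ 0.5206 -0.1721] 0.02333241707080132
[ 0.5301 -0.1828] 0.02283470935527593
cup +y edge -0.043583818075018196
```

send_rows:
  deltas:
    - [0.001,0.025,0.002,0,0,0,-1]
    - [0,0.025,0.001,0,0,0,-1]
    - [0,0.012,0,0,0,0,-1]
    - [0,0,0,0,0,0,-1]
    - [0,0,0,0,0,0,-1]

```text
clock: 12.67
eef_pos: [0.5901, -0.0942, 0.2132]
tcp_rot: [-0.705, 0.048, -0.049, 0.706]
ft_force: [-0.4, 0.4, -0.8]
grip_width: 0.0091
```

```bash
python3 p.py .19
python3 - <<'E'
from h import *
from workcell import ctrl
d=ctrl.get_image("wrist");a=d["img"][:,:,::-1]
t=ctrl.get_image("scene");b=t["img"][:,:,::-1]
cv2.imwrite("pics/ws15.png",np.hstack([cv2.resize(a[80:380,140:340],(400,600)),cv2.resize(b[180:300,200:280],(400,600),interpolation=cv2.INTER_CUBIC)]))
E
```

```text
at [ 0.5901 -0.0942  0.2132] tool x yaw -7.86 tooly [ 0.002  0.    -1.   ] t 12.67
shift units(cur axes) [-0.002   0.0579 -0.0031]  (target axes) [-0.0019  0.0579 -0.0031] mm [-0.8 23.2 -1.3] rows 0.5568551204588338
rot units [-0.0005 -0.0001  0.0011] deg [-0.04 -0.01  0.1 ] rows 0.014730429475975188
[-0.4  0.4 -0.8]
```

View pics/ws15.png

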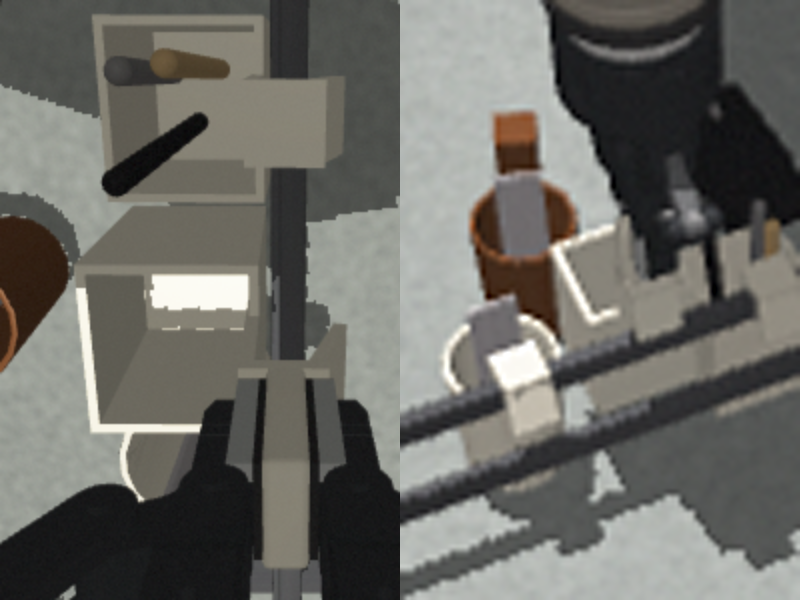

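send_rows:
  deltas:
    - [-0.002,0.02,-0.003,0,0,0.001,-1]
    - [0,0.02,0,0,0,0,-1]
    - [0,0.01,0,0,0,0,-1]
    - [0,0,0,0,0,0,-1]
    - [0,0,0,0,0,0,-1]

```text
clock: 13.18
eef_pos: [0.5896, -0.0955, 0.1919]
tcp_rot: [-0.705, 0.048, -0.049, 0.706]
ft_force: [-0.9, 0.1, -1.2]
grip_width: 0.0093
```

```bash
python3 p.py .1765
python3 - <<'E'
from h import *
from workcell import ctrl
d=ctrl.get_image("wrist");a=d["img"][:,:,::-1]
t=ctrl.get_image("scene");b=t["img"][:,:,::-1]
cv2.imwrite("pics/ws16.png",np.hstack([cv2.resize(a[80:380,140:340],(400,600)),cv2.resize(b[180:300,200:280],(400,600),interpolation=cv2.INTER_CUBIC)]))
E
```

```text
at [ 0.5896 -0.0955  0.1919] tool x yaw -7.86 tooly [ 0.002  0.001 -1.   ] t 13.18
shift units(cur axes) [-0.0011  0.0386  0.0004]  (target axes) [-0.0011  0.0386  0.0005] mm [-0.4 15.4  0.2] rows 0.3701023830315657
rot units [-0.0006 -0.0002  0.0011] deg [-0.05 -0.01  0.09] rows 0.014949886854869712
[-0.9  0.1 -1.2]
```

View pics/ws16.png

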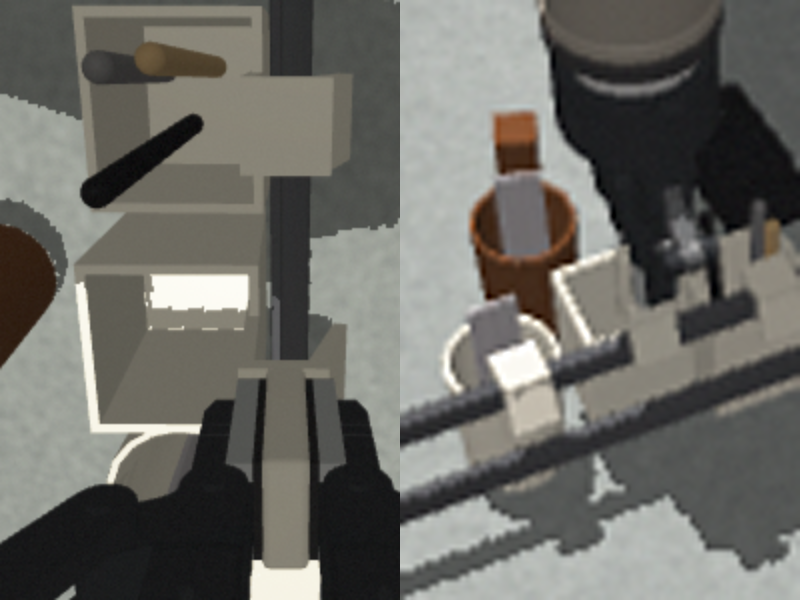

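send_rows:
  deltas:
    - [-0.001,0.012,0,0,0,0.001,-1]
    - [0,0.012,0,0,0,0,-1]
    - [0,0.008,0,0,0,0,-1]
    - [0,0,0,0,0,0,-1]
    - [0,0,0,0,0,0,-1]

```text
clock: 13.7
eef_pos: [0.5898, -0.0955, 0.1786]
tcp_rot: [-0.705, 0.048, -0.049, 0.706]
ft_force: [0.4, -0.5, -2.6]
grip_width: 0.0089
```

```bash
python3 p.py .1745
```

```text
at [ 0.5898 -0.0955  0.1786] tool x yaw -7.85 tooly [ 0.002  0.001 -1.   ] t 13.7
shift units(cur axes) [-0.0015  0.0104  0.0002]  (target axes) [-0.0015  0.0104  0.0002] mm [-0.6  4.1  0.1] rows 0.1005133909903505
rot units [-0.0008  0.      0.0011] deg [-0.07  0.    0.09] rows 0.016072017460093607
[ 0.4 -0.5 -2.6]
```

send_rows:
  deltas:
    - [-0.001,0.006,0,0,0,0.001,-1]
    - [0,0.005,0,0,0,0,-1]
    - [0,0,0,0,0,0,-1]
    - [0,0,0,0,0,0,-1]

```text
clock: 14.03
eef_pos: [0.59, -0.0956, 0.1745]
tcp_rot: [-0.705, 0.048, -0.049, 0.706]
ft_force: [0.3, 0.7, -2.0]
grip_width: 0.0091
```

```bash
python3 p.py .1745
```

```text
at [ 0.59   -0.0956  0.1745] tool x yaw -7.85 tooly [ 0.002  0.001 -1.   ] t 14.03
shift units(cur axes) [-0.0022  0.0001  0.0004]  (target axes) [-0.0022  0.0001  0.0004] mm [-0.9  0.   0.2] rows 0.02111800346378575
rot units [-0.0009 -0.      0.001 ] deg [-0.07 -0.    0.09] rows 0.015892815515108034
[ 0.3  0.7 -2. ]
```

send_rows:
  deltas:
    - [0,0.005,0,0,0,0,-1]
    - [0,0.002,0,0,0,0,-1]
    - [0,0,0,0,0,0,-1]
    - [0,0,0,0,0,0,-1]

```text
clock: 14.37
eef_pos: [0.5904, -0.0959, 0.1749]
tcp_rot: [-0.704, 0.048, -0.05, 0.707]
ft_force: [0.4, -0.3, -1.6]
grip_width: 0.0095
```

```bash
python3 p.py .1745;python3 - <<'E'
from h import *
from workcell import ctrl
d=ctrl.get_image("wrist");a=d["img"][:,:,::-1]
t=ctrl.get_image("scene");b=t["img"][:,:,::-1]
cv2.imwrite("pics/ws17.png",np.hstack([cv2.resize(a[80:380,140:340],(400,600)),cv2.resize(b[180:300,200:280],(400,600),interpolation=cv2.INTER_CUBIC)]))
E
```

```text
at [ 0.5904 -0.0959  0.1749] tool x yaw -7.88 tooly [ 0.003  0.003 -1.   ] t 14.37
shift units(cur axes) [-0.0033  0.0009  0.001 ]  (target axes) [-0.0033  0.0009  0.001 ] mm [-1.3  0.4  0.4] rows 0.03371727726903174
rot units [-0.0024 -0.0004  0.0017] deg [-0.21 -0.03  0.15] rows 0.03611351490648789
[ 0.4 -0.3 -1.6]
```

View pics/ws17.png

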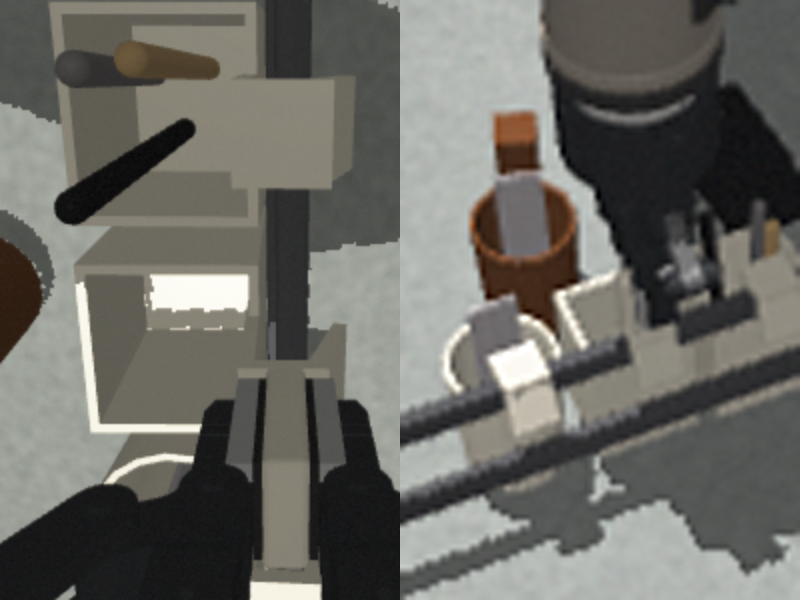

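send_rows:
  deltas:
    - [-0.001,0.008,0,-0.002,0,0.001,-1]

```text
clock: 14.55
eef_pos: [0.5906, -0.0959, 0.1742]
tcp_rot: [-0.705, 0.048, -0.049, 0.706]
ft_force: [-15.6, 6.4, 52.9]
grip_width: 0.0092
```

send_rows:
  deltas:
    - [0,0.008,0,0,0,0,-1]

```text
clock: 14.63
eef_pos: [0.5907, -0.0959, 0.1743]
tcp_rot: [-0.704, 0.048, -0.049, 0.707]
ft_force: [-15.6, 4.7, 37.5]
grip_width: 0.0091
```

```bash
python3 p.py .1745
```

```text
at [ 0.5907 -0.0959  0.1743] tool x yaw -7.9 tooly [ 0.002  0.005 -1.   ] t 14.63
shift units(cur axes) [-0.0038 -0.0006  0.001 ]  (target axes) [-0.0038 -0.0006  0.001 ] mm [-1.5 -0.2  0.4] rows 0.038401755701076304
rot units [-0.0032 -0.0006  0.0006] deg [-0.28 -0.05  0.05] rows 0.04016095239732491
[-15.6   4.7  37.5]
```

send_rows:
  deltas:
    - [-0.002,-0.001,0,0,0,0,-1]
    - [0,0,0,0,0,0,-1]
    - [0,0,0,0,0,0,-1]

```text
clock: 14.88
eef_pos: [0.5903, -0.0961, 0.1763]
tcp_rot: [-0.703, 0.048, -0.05, 0.707]
ft_force: [0.1, -0.1, -2.5]
grip_width: 0.0092
```

```bash
python3 p.py .1745
```

```text
at [ 0.5903 -0.0961  0.1763] tool x yaw -7.93 tooly [ 0.004  0.005 -1.   ] t 14.88
shift units(cur axes) [-0.003   0.0045  0.0015]  (target axes) [-0.003   0.0045  0.0015] mm [-1.2  1.8  0.6] rows 0.053837548463981734
rot units [-0.0039 -0.0009  0.0018] deg [-0.33 -0.07  0.16] rows 0.05279088741984359
[ 0.1 -0.1 -2.5]
```

send_rows:
  deltas:
    - [-0.002,0.004,0.001,-0.003,0,0.001,-1]
    - [0,0.001,0,0,0,0,-1]

```text
clock: 15.05
eef_pos: [0.5898, -0.0959, 0.1744]
tcp_rot: [-0.705, 0.048, -0.05, 0.706]
ft_force: [-4.1, 1.2, 11.7]
grip_width: 0.0092
```

```bash
python3 p.py .1745
```

```text
at [ 0.5898 -0.0959  0.1744] tool x yaw -7.94 tooly [ 0.002  0.    -1.   ] t 15.05
shift units(cur axes) [-0.0017 -0.0002  0.0012]  (target axes) [-0.0017 -0.0002  0.0012] mm [-0.7 -0.1  0.5] rows 0.02009751028133875
rot units [-0.0004 -0.001   0.0011] deg [-0.03 -0.09  0.09] rows 0.0184587980033161
[-4.1  1.2 11.7]
```

Seated with light contact. Releasing now.

send_rows:
  deltas:
    - [0,0,0,0,0,0,-0.6]
    - [0,0,0,0,0,0,-0.4]
    - [0,0,0,0,0,0,-0.2]
    - [0,0,0,0,0,0,0]
    - [0,0,0,0,0,0,0]
    - [0,0,0,0,0,0,0]

```text
clock: 15.55
eef_pos: [0.5897, -0.0953, 0.1727]
tcp_rot: [0.706, -0.049, 0.048, -0.705]
ft_force: [-0.6, -1.1, -0.4]
grip_width: 0.0427
```

```bash
python3 p.py .30;python3 - <<'E'
from h import *
from workcell import ctrl
d=ctrl.get_image("wrist");a=d["img"][:,:,::-1]
t=ctrl.get_image("scene");b=t["img"][:,:,::-1]
cv2.imwrite("pics/ws18.png",np.hstack([cv2.resize(a[80:380,140:340],(400,600)),cv2.resize(b[180:300,200:280],(400,600),interpolation=cv2.INTER_CUBIC)]))
E
```

```text
at [ 0.5897 -0.0953  0.1727] tool x yaw -7.88 tooly [-0.    -0.001 -1.   ] t 15.55
shift units(cur axes) [-0.0012 -0.3182 -0.0006]  (target axes) [-1.100e-03 -3.182e-01 -2.000e-04] mm [  -0.5 -127.3   -0.2] rows 3.052174247529158
rot units [ 0.0007 -0.0003 -0.0002] deg [ 0.06 -0.03 -0.01] rows 0.009178346043914855
[-0.6 -1.1 -0.4]
```

View pics/ws18.png

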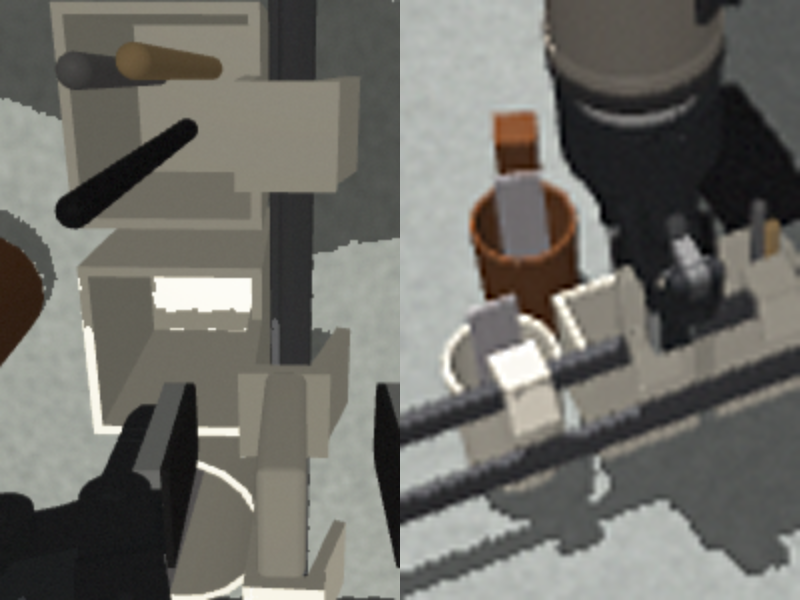

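send_rows:
  deltas:
    - [0,-0.02,0,0,0,0,0]
    - [0,-0.03,0,0,0,0,0]
    - [0,-0.03,0,0,0,0,0]
    - [0,-0.04,0,0,0,0,0]
    - [0,-0.05,0,0,0,0,0]
    - [0,-0.06,0,0,0,0,0]
    - [0,-0.06,0,0,0,0,0]
    - [0,-0.03,0,0,0,0,0]
    - [0,0,0,0,0,0,0]
    - [0,0,0,0,0,0,0]

```text
clock: 16.48
eef_pos: [0.5901, -0.0971, 0.3173]
tcp_rot: [0.706, -0.047, 0.052, -0.705]
ft_force: [-0.1, 0.3, -0.4]
grip_width: 0.0432
```

```bash
python3 p.py .30;python3 - <<'E'
from h import *
from workcell import ctrl
np.set_printoptions(precision=4,suppress=True)
ctrl.get_image("top")
s=ctrl.get_state();d=ctrl.get_image("wrist");a=d["img"][:,:,::-1]
t=ctrl.get_image("scene");b=t["img"][:,:,::-1]
cv2.imwrite("pics/ws19.png",np.hstack([cv2.resize(a[80:330,190:340],(360,600)),cv2.resize(b[180:300,200:288],(440,600),interpolation=cv2.INTER_CUBIC)]))
for q,z in [("holder_hook",.14),("bin_hook",.14),("cup_hook",.14)]: print(q,[(round(r["p"],2),np.round(r["uv"],1),np.round(atz(d,r["uv"],z,s),4)) for r in ctrl.tip_of("wrist",q)])
E
```

```text
at [ 0.5901 -0.0971  0.3173] tool x yaw -8.04 tooly [ 0.007 -0.001 -1.   ] t 16.48
shift units(cur axes) [-0.0031  0.0431  0.0042]  (target axes) [-0.0028  0.0432  0.0042] mm [-1.3 17.3  1.7] rows 0.4167208422613628
rot units [-0.     -0.0022  0.0046] deg [-0.   -0.19  0.39] rows 0.060774137431591976
[-0.1  0.3 -0.4]
holder_hook [(0.79, array([281.3, 205.6]), array([ 0.5897, -0.1031,  0.14  ]))]
bin_hook [(0.91, array([281.1, 127.2]), array([ 0.5995, -0.0331,  0.14  ]))]
cup_hook [(0.55, array([107.6, 200.6]), array([ 0.4313, -0.0756,  0.14  ])), (0.21, array([283.2, 178.3]), array([ 0.5951, -0.0777,  0.14  ]))]
```

View pics/ws19.png

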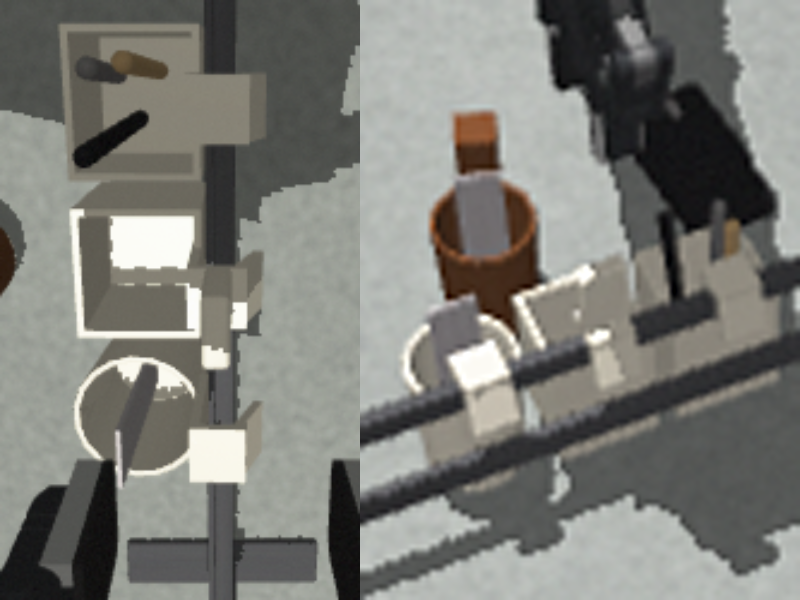

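Run:
```python
from h import *
from workcell import ctrl
np.set_printoptions(precision=4,suppress=True)
s=ctrl.get_state();d=ctrl.get_image("wrist")
A=atz(d,(283,125),.1435,s)[:2];B=atz(d,(280,269.6),.1435,s)[:2]
# holder tab top: crop corners (203,290)?..; centre (215,330)
C=atz(d,(190+215/2.4,80+330/2.4),.187,s)[:2];C2=atz(d,(190+225/2.4,80+298/2.4),.1435,s)[:2]
print(A,B,np.linalg.norm(A-B),C,C2,np.linalg.norm(C-A),np.linalg.norm(C-B),s["ft_force"],s["clock"])
```

```text
[ 0.5996 -0.0306] [ 0.5779 -0.1652] 0.13637792549174027 [ 0.5874 -0.0974] [ 0.5907 -0.0997] 0.0678793924466384 0.06852660047666076 [-0.5858  0.0556 -0.576 ] 16.7833
```

Organisers are within about 3 mm of their earlier positions, which is measurement noise. The holder is 68 mm from each. Handing in.

Run:
```python
from workcell import ctrl
print(ctrl.sign_off())
```

```text
the job is handed in; nothing more can be done
None
```

The white holder now hangs on the upper bar, midway between the bin and the round cup, with its cup on the same side as theirs. I gripped it by its tab, lowered it until the hook touched the bar, let go and backed the arm well clear. I handed in at about 17 s; no verdict was reported.

**Last checks:**
- **Position:** the holder's tab is about 68 mm from each organiser's hook. In the last wrist and scene views it looked straight and along the bar.
- **Hook height:** at contact the hook roof was at about 140 mm, level with the bar's top.
- **Organisers:** they read within 2 to 4 mm of where I first measured them, which is about the measuring error.
- **Bystanders:** the arm stayed high over the mug and mouse and never worked near the screwdriver. I did not measure their positions again at the end.

**What was off:**
- **Hard press:** one test press on the bar reached about 53 N at the wrist. That is under the 120 N limit, and it came through the held holder. I eased off to about 12 N before letting go.
- **Detector:** in the last picture it missed the cup's hook and reported the brown look-alike instead, so I read that hook's position from the picture by eye.
- **Tab position:** the wrist camera and the first top-camera estimate differed by about 9 mm. I used the wrist one because it matched the known sizes.

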